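# Fit and clip the sealing dies on the carrier

### The arm

A 7-joint arm with a two-finger parallel gripper is mounted at the origin on the work surface. World frame = base frame: x ahead of the robot, y to its left, z up, the work surface at z = 0. Lengths are in mm, angles in rad, forces in N, time in s.
With the tool pointing down it reaches from about 425 to 875 mm from the base axis. Payload 4.7 kg.
Tool frame: the origin (TCP) lies at the centre of the arm's flange, where the gripper is bolted on; the fingertips stand 182 mm ahead of it and the grasp point (between the pads) lies 164 mm ahead of it; y points along the fingers, x is the direction in which the jaws open and shut, and the axes are right-handed (so a half turn about y gives the same grasp; the last joint's range is limited). The gripper opens to 87 mm and grips with 3 to 60 N. Pads are 19 mm wide; open, the fingers measure 117 mm over their backs; the gripper's body (75 mm by 190 mm) begins 51 mm behind the grasp point.
Start: joints at [-1.237, 0.321, -0.07, 1.45, 0.023, 1.371, -0.057], TCP at [204.36, 617.044, 404.787] pointing down, gripper open.
Joint ranges: [-2.86, 2.86], [-0.3, 2.09], [-1.38, 1.24], [0.06, 2.45], [-1.56, 4.7], [0.09, 2.05], [-2.69, 2.69]. Speed limits (rad/s): [2.57, 2.57, 3.14, 3.14, 3.14, 3.14, 3.14].

### API

Orientations are given as a unit quaternion [x, y, z, w].
In Python, from rig import bot, viewer, sign_off gives the robot as it stands.
- The arm moves only by the tool play_rows, never from a script. Its argument "commands" is a list of rows, each a list of 7 numbers: the shift along the tool's x, y, z in cm, then the turn, a rotation vector about the tool's x, y, z in rad, then the opening, from 0 (shut) to 1 (fully open). A call has 1 to 12 rows; each row is the pose to reach, as a shift and turn from the pose commanded when the call began, along the tool's axes at that moment; what a row does not reach only later rows make up. A row lasts 1/10 s, in which the tool goes at most 50 mm and 8.59 degrees, less where a joint would pass 70% of its speed; a pose out of reach is approached as far as the arm can. A call with a gripper value outside its range is refused whole. The fingers move at their own pace and stop on an object; "newtons" is the grip in N (left out, the last holds). Time passes only in rows, so rows that repeat a pose let the fingers close. It gives the time, the measured TCP pose, the force and the opening at its end, in the units of the state.
- bot.sense(): the state, without advancing time (a new reading comes with each control period).
- viewer.read_camera(name): name is "scene" or "top" or "wrist"; returns the picture (400x640x3 uint8, blue, green, red); there is no depth.
- viewer.camera_params(name): a dict with "K" (3x3 intrinsics, pixels), "rvec" (rotation vector, rad) and "tvec" (3), from world to camera coordinates, as OpenCV has them. Camera axes: x right, y down, z forward; pixel columns grow to the right and rows downward; lengths in mm; the calibration is good to about 2 mm. The wrist camera is an equidistant fisheye: a pixel r from the principal point sees the ray r / f radians off the axis. A picture is of the moment at which its call begins: read the wrist's pose just before it. camera_params takes no time and is no camera call; for the wrist camera it gives the pose at the moment of the call.
- sign_off(): hands the job in, once; it reports no verdict.
Trained networks look in the newest picture that a camera, given by its name, has taken for a name from the list of things; names that differ only in an ending like _2 or _b are one class to them, and where a whole thing is asked for, a point or a joint stands for the part that bears it (a point fixed in the world has none). Each returns a list of dicts, best first, with "conf" (0 to 1); they miss things now and then, are a little off and sometimes report something else, mostly with a low value. They report only what shows in the picture. A call takes as long as a camera call. They do not tell look-alikes from the thing itself.
- viewer.recognise(camera, name): "xy" ([column, row] in pixels, amid what is visible of it).
The state is a dict: "clock": time; "q": joint angles; "dq": joint speeds; "joint_efforts": joint torques, N m; "tcp_pos": TCP position; "tool_rot": TCP orientation; "wrist_force": force on the tool from outside, world axes, zero at the start; "ft_torque": the same for the moment, N m; "grip_width": finger opening in mm.
Only numpy, scipy, OpenCV 4.12 (cv2) and the standard library are available. Lean on these libraries where they do the work, as an engineer would, in place of code of your own. Each camera call takes 0.05 s, during which the arm holds its last target.

### The job

Get the cup sealer's die carrier ready: swing its lock lever fully back to the unlocked side, then put every loose die that lies on the bench on the seat with as many studs as the die has holes, turned so that all its studs go through and it lies fully home, and clip one of the sprung clips from the parking rail, pushed well down, onto the upright fin of each seat that has a die. Only when all the dies are fitted and clipped, swing the lock lever fully over to locked again.

Things in the scene. Friction and masses are not known exactly. Their poses are not given: they have to be found in the camera images.
- die3: sealing die (may be absent): aluminium disc, diameter 110 mm, 10 mm thick, with three evenly spaced 14 mm through holes centred 38 mm from its axis; on top a round steel boss, diameter 34 mm, 34 mm tall, to hold it by (overall height 44 mm, about 0.32 kg). Lies flat, boss up. Origin: centre of its underside; z up; the first hole is on its +x axis.
- seat3: fixed seat on the carrier, order varies: grey pad, diameter 120 mm, 12 mm thick, with three evenly spaced 10 mm studs centred 38 mm from its axis, 22 mm tall above the pad (last 6 mm tapered). Only the die with three holes fits; fully home it lies on the pad. Origin: centre of the pad's underside (8 mm above the table); z up; first stud on +x, fin on the -x side.
- seat3_fin (a point): middle of the top edge of this seat's fin: an upright steel plate 6 mm thick (along the seat's x), 40 mm wide (along y), top 48 mm above the pad's top, 62 mm from the seat's axis, just outside a fitted die's rim. Axes as the seat's. A clip on it reaches over the die's rim, so the die goes on first.
- die4: sealing die (may be absent): aluminium disc, diameter 110 mm, 10 mm thick, with four evenly spaced 14 mm through holes centred 38 mm from its axis; on top a round steel boss, diameter 34 mm, 34 mm tall, to hold it by (overall height 44 mm, about 0.32 kg). Lies flat, boss up. Origin: centre of its underside; z up; the first hole is on its +x axis.
- seat4: fixed seat on the carrier, order varies: grey pad, diameter 120 mm, 12 mm thick, with four evenly spaced 10 mm studs centred 38 mm from its axis, 22 mm tall above the pad (last 6 mm tapered). Only the die with four holes fits; fully home it lies on the pad. Origin: centre of the pad's underside (8 mm above the table); z up; first stud on +x, fin on the -x side.
- seat4_fin (a point): middle of the top edge of this seat's fin: an upright steel plate 6 mm thick (along the seat's x), 40 mm wide (along y), top 48 mm above the pad's top, 62 mm from the seat's axis, just outside a fitted die's rim. Axes as the seat's. A clip on it reaches over the die's rim, so the die goes on first.
- die5: sealing die (may be absent): aluminium disc, diameter 110 mm, 10 mm thick, with five evenly spaced 14 mm through holes centred 38 mm from its axis; on top a round steel boss, diameter 34 mm, 34 mm tall, to hold it by (overall height 44 mm, about 0.32 kg). Lies flat, boss up. Origin: centre of its underside; z up; the first hole is on its +x axis.
- seat5: fixed seat on the carrier, order varies: grey pad, diameter 120 mm, 12 mm thick, with five evenly spaced 10 mm studs centred 38 mm from its axis, 22 mm tall above the pad (last 6 mm tapered). Only the die with five holes fits; fully home it lies on the pad. Origin: centre of the pad's underside (8 mm above the table); z up; first stud on +x, fin on the -x side.
- seat5_fin (a point): middle of the top edge of this seat's fin: an upright steel plate 6 mm thick (along the seat's x), 40 mm wide (along y), top 48 mm above the pad's top, 62 mm from the seat's axis, just outside a fitted die's rim. Axes as the seat's. A clip on it reaches over the die's rim, so the die goes on first.
- clip1: sprung clip like a big clothes peg, 89 mm tall, jaws down, 0.11 kg; all three alike; starts gripping the rail's plate. Jaws 24 mm wide, 8 mm thick; black handles above them, 26 mm wide, 42 to 89 mm above the jaw tips. Origin: midway between the jaw tips when closed on a 6 mm plate; z up, x across the jaws, y along the plate. This frame is that of the -x jaw: it leans 0.2 rad when open.
- clip1_jaw (a joint): this clip's opening: 0 on a 6 mm plate, 0.4 at the open stop, -0.14 shut on nothing. The spring closes it. Handles are 46 mm over all at the top; pinched from above along x, about 70 mm above the jaw tips (11 N), to 27 mm and upright, they part the jaws 22 mm at the tips. A cross pin 34 mm above the tips stops it on the plate's top edge (fully down).
- clip2: sprung clip like a big clothes peg, 89 mm tall, jaws down, 0.11 kg; all three alike; starts gripping the rail's plate. Jaws 24 mm wide, 8 mm thick; black handles above them, 26 mm wide, 42 to 89 mm above the jaw tips. Origin: midway between the jaw tips when closed on a 6 mm plate; z up, x across the jaws, y along the plate. This frame is that of the -x jaw: it leans 0.2 rad when open.
- clip2_jaw (a joint): this clip's opening: 0 on a 6 mm plate, 0.4 at the open stop, -0.14 shut on nothing. The spring closes it. Handles are 46 mm over all at the top; pinched from above along x, about 70 mm above the jaw tips (11 N), to 27 mm and upright, they part the jaws 22 mm at the tips. A cross pin 34 mm above the tips stops it on the plate's top edge (fully down).
- clip3: sprung clip like a big clothes peg, 89 mm tall, jaws down, 0.11 kg; all three alike; starts gripping the rail's plate. Jaws 24 mm wide, 8 mm thick; black handles above them, 26 mm wide, 42 to 89 mm above the jaw tips. Origin: midway between the jaw tips when closed on a 6 mm plate; z up, x across the jaws, y along the plate. This frame is that of the -x jaw: it leans 0.2 rad when open.
- clip3_jaw (a joint): this clip's opening: 0 on a 6 mm plate, 0.4 at the open stop, -0.14 shut on nothing. The spring closes it. Handles are 46 mm over all at the top; pinched from above along x, about 70 mm above the jaw tips (11 N), to 27 mm and upright, they part the jaws 22 mm at the tips. A cross pin 34 mm above the tips stops it on the plate's top edge (fully down).
- rail: fixed parking rail of the clips: grey foot 90 x 210 mm, 12 mm thick, with an upright steel plate 6 mm thick (along x), 200 mm long (along y), top edge at 80 mm. Origin: centre of the foot's underside. The clips stand fully down on it, about 68 mm apart.
- lock (a joint): carrier lock lever: reads 0 when leaning fully to its own -x side (unlocked), 1.0 rad when swung fully over to +x (locked; it starts near this). It turns easily (about 1 N at the knob) and stays where it is left.
- lock_tip (a point): centre of the black ball knob (26 mm in diameter) at the end of the lock lever, an 80 mm long, 10 mm thick steel rod whose pivot is 22 mm above the table on a fixed grey block 70 x 50 x 25 mm. Moves with the lever.
- lock_base: the lock lever's fixed grey block; origin: centre of its underside, the lever leans to its -x when unlocked and to its +x when locked, the pivot runs along its y.
Things that resemble listed ones, but are neither listed nor needed, are in the scene too. Leave any purple look-alike of the die5 alone.

How it is judged:
By the outcome, as a careful person would: the job done as asked, in the order asked, and still so for the second after the job is handed in, with the robot touching nothing.
Of die3, die4, die5 only 2 to 3 are there at a start; the rules pass over those that are not, and their reading is None.
At some moment in a run one of die3, die4, die5 may be knocked a few centimetres aside while the robot is not near it.
It also fails if it takes over 210 s, if anything falls off the work surface, if the arm or the gripper's body presses on something with over 40 N, if the wrist force passes 120 N, or if a joint passes its speed limit or range.

## Working session

There is one attempt and no reset: what is moved stays moved. The work goes in short steps, Python scripts to look and compute and a tool call to move; the robot and the scene stay as the last step left them, time stands still between calls to the robot, and variables do not carry over. Pictures are saved under pics/ and viewed, and the job is handed in when it is done.

Besides the shell and the picture viewer there is one more tool, called as name(argument=value, ...) on one line, values as JSON. play_rows: Moves the arm, as the interface text tells. Its arguments: {"type":"object","properties":{"commands":{"type":"array"},"newtons":{"type":"number"}},"required":["commands"]}

```bash
ls; mkdir -p pics; python3 - <<'E'
from rig import bot, viewer
import cv2
print(bot.sense())
for n in ["scene","top","wrist"]:
    p=viewer.camera_params(n); print(n,p)
    im=viewer.read_camera(n); cv2.imwrite(f"pics/{n}0.png",im)
E
```

```text
pics
{'clock': 0.0, 'q': array([-1.23692088,  0.32179359, -0.07006915,  1.4516597 ,  0.0226135 ,
        1.37079188, -0.05688069]), 'dq': array([ 0.00195551, -0.0022627 ,  0.00174279, -0.00039754,  0.00101311,
        0.00158488, -0.00179855]), 'joint_efforts': array([ 5.56428495e-04, -4.91274011e+01, -4.03515631e-01, -3.12531781e+01,
       -6.38191542e-02,  4.33324242e-02,  1.67643548e-04]), 'tcp_pos': array([204.30635276, 616.84058218, 403.68785444]), 'tool_rot': array([ 0.57363702,  0.41351969, -0.41453922, -0.57279951]), 'wrist_force': array([ 1.0314716 ,  0.90004083, -0.93501817]), 'ft_torque': array([-0.00319908,  0.03286825,  0.00808561]), 'grip_width': 87.25821735493112}
scene {'K': array([[445.52288848,   0.        , 323.94296364],
       [  0.        , 445.52288848, 201.33530528],
       [  0.        ,   0.        ,   1.        ]]), 'rvec': array([ 0.72141744,  2.60668261, -1.14076423]), 'tvec': array([ 422.93571059,  -82.76713868, 1418.25309811])}
top {'K': array([[520.67283206,   0.        , 318.91317152],
       [  0.        , 520.67283206, 195.47450072],
       [  0.        ,   0.        ,   1.        ]]), 'rvec': array([ 2.15957974, -2.18976526,  0.09290078]), 'tvec': array([  29.35587477,  478.16309818, 1660.0262438 ])}
wrist {'K': array([[309.70691629,   0.        , 324.65678752],
       [  0.        , 309.70691629, 205.25296122],
       [  0.        ,   0.        ,   1.        ]]), 'rvec': array([-2.3661506 , -1.70951772, -0.22443784]), 'tvec': array([-649.09389943,  -30.50229098,  389.94528686])}
```

View pics/scene0.png

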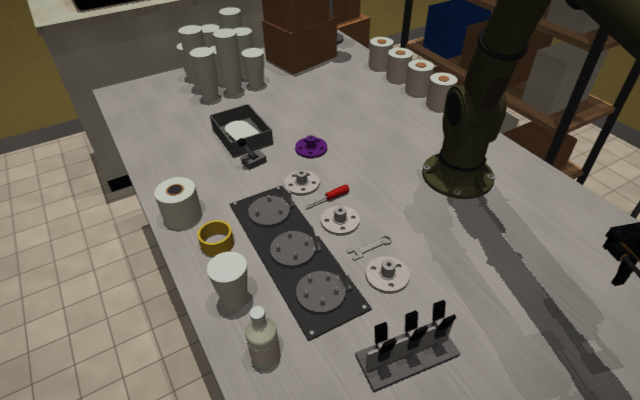

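View pics/top0.png

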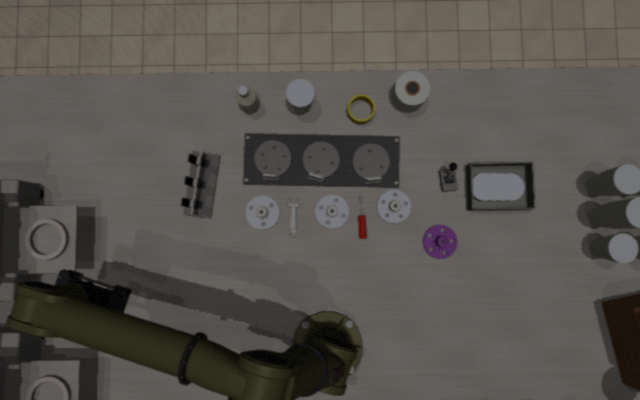

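View pics/wrist0.png

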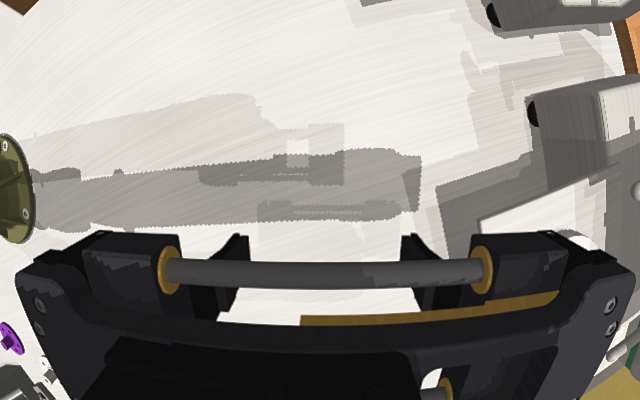

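```bash
cat > h.py <<'E'
import numpy as np, cv2
from scipy.spatial.transform import Rotation as R
from rig import bot, viewer
def cam(n):
    p=viewer.camera_params(n); return p["K"],R.from_rotvec(p["rvec"]).as_matrix(),p["tvec"]
def proj(n,P,c=None):
    K,r,t=c or cam(n); P=np.atleast_2d(P).astype(float); q=P@r.T+t
    if n=="wrist":
        rho=np.hypot(q[:,0],q[:,1])+1e-9; th=np.arctan2(rho,q[:,2]); s=K[0,0]*th/rho
        return np.c_[K[0,2]+s*q[:,0],K[1,2]+s*q[:,1]]
    return np.c_[K[0,2]+K[0,0]*q[:,0]/q[:,2],K[1,2]+K[1,1]*q[:,1]/q[:,2]]
def ray(n,uv,c=None):
    K,r,t=c or cam(n); uv=np.atleast_2d(uv).astype(float)
    x=(uv[:,0]-K[0,2])/K[0,0]; y=(uv[:,1]-K[1,2])/K[1,1]
    if n=="wrist":
        th=np.hypot(x,y); s=np.sin(th)/(th+1e-12); d=np.c_[x*s,y*s,np.cos(th)]
    else: d=np.c_[x,y,np.ones(len(x))]
    return -r.T@t, d@r
def unproj(n,uv,z,c=None):
    o,d=ray(n,uv,c); s=(z-o[2])/d[:,2]; return o+d*s[:,None]
def crop(im,x0,y0,x1,y1,f,name):
    cv2.imwrite(name,cv2.resize(im[y0:y1,x0:x1],None,fx=f,fy=f,interpolation=cv2.INTER_CUBIC))
def goto(pos,rot):
    "shift in cm / rotvec in tool frame, from measured pose"
    s=bot.sense(); r=R.from_quat(s["tool_rot"]); 
    return (r.inv().apply(np.array(pos)-s["tcp_pos"])/10, (r.inv()*rot).as_rotvec())
def down(yaw):
    "tool pointing down, tool x (jaw axis) at world angle yaw"
    c,s_=np.cos(yaw),np.sin(yaw)
    return R.from_matrix(np.array([[c,s_,0],[s_,-c,0],[0,0,-1]]))
E
python3 - <<'E'
from h import *
im=cv2.imread("pics/top0.png")
crop(im,180,130,340,230,5,"pics/t_a.png")
crop(im,310,130,470,260,5,"pics/t_b.png")
print(unproj("top",[[263,212],[332,211],[394,206],[272,158],[321,159],[371,161],[448,180],[440,241],[200,185],[337,340]],12))
print(R.from_quat(bot.sense()["tool_rot"]).as_matrix().round(3))
E
```

```text
[[ 428.15485978  204.55403483   12.        ]
 [ 428.28405647  -18.9382362    12.        ]
 [ 441.70075385 -219.98929572   12.        ]
 [ 604.45238355  174.37918216   12.        ]
 [ 598.86028      14.28063545   12.        ]
 [ 589.93067363 -148.84143039   12.        ]
 [ 523.96559974 -397.7461087    12.        ]
 [ 326.75965721 -364.98668722   12.        ]
 [ 519.00323529  409.32251214   12.        ]
 [  18.87716972  -28.25507659   12.        ]]
[[ 0.314 -0.    -0.949]
 [ 0.949 -0.001  0.314]
 [-0.001 -1.    -0.   ]]
```

View pics/t_a.png

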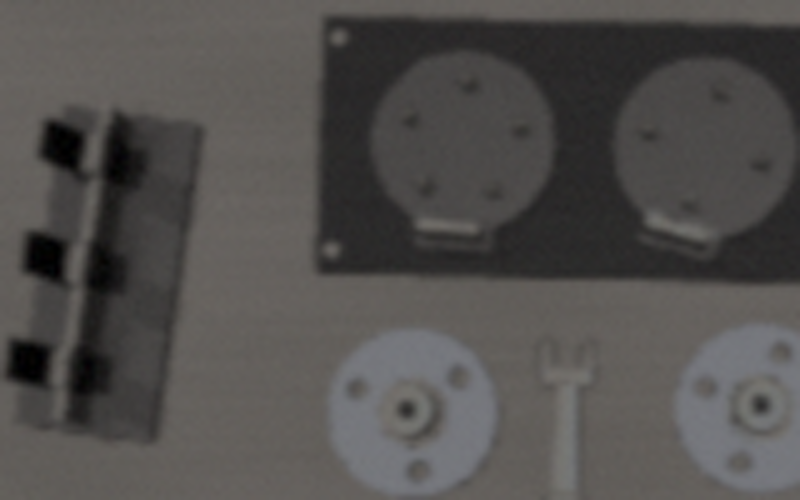

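View pics/t_b.png

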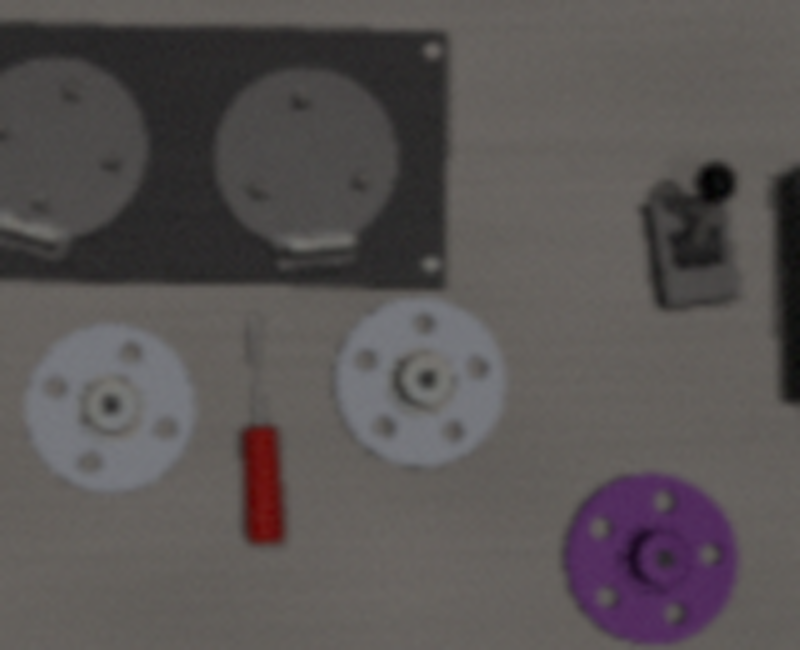

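```bash
cat >> h.py <<'E'
def down(yaw):
    c,s_=np.cos(yaw),np.sin(yaw)
    return R.from_matrix(np.array([[c,0,-s_],[s_,0,c],[0,-1,0]]))
def tri(obs):
    A=np.zeros((3,3));b=np.zeros(3)
    L=[]
    for n,uv in obs:
        o,d=ray(n,uv); d=d[0]/np.linalg.norm(d[0]); M=np.eye(3)-np.outer(d,d); A+=M;b+=M@o;L.append((M,o))
    p=np.linalg.solve(A,b); return p,[np.linalg.norm(M@(p-o)) for M,o in L]
E
python3 - <<'E'
from h import *
im=cv2.imread("pics/top0.png"); crop(im,425,150,475,200,12,"pics/t_l.png")
im=cv2.imread("pics/scene0.png"); crop(im,225,130,285,180,12,"pics/s_l.png")
K,r,t=cam("wrist"); s=bot.sense(); T=R.from_quat(s["tool_rot"]).as_matrix()
print("cam in tool", T.T@(-r.T@t-s["tcp_pos"]), (T.T@r.T).round(3))
for n in ["scene","top"]:
    print(n)
    for o in ["lock_tip","lock_base"]:
        print(o,[(np.round(d["xy"],1),round(d["conf"],2)) for d in viewer.recognise(n,o)])
E
```

```text
cam in tool [-0.14250345 20.24554296 72.05685282] [[ 1.     0.     0.   ]
 [-0.    -0.26   0.966]
 [ 0.    -0.966 -0.26 ]]
scene
lock_tip []
lock_base [(array([250.5, 155.4]), 0.94)]
top
lock_tip [(array([453.5, 170.9]), 0.58)]
lock_base [(array([329.7, 213.4]), 0.74), (array([444. , 179.8]), 0.61)]
```

View pics/t_l.png

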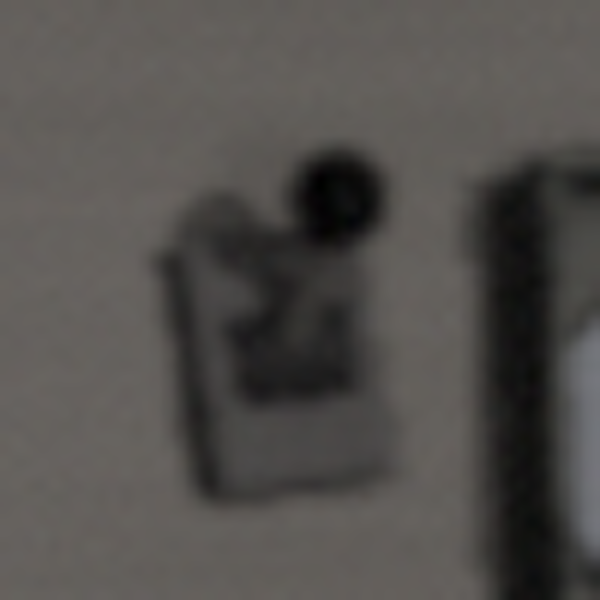

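View pics/s_l.png

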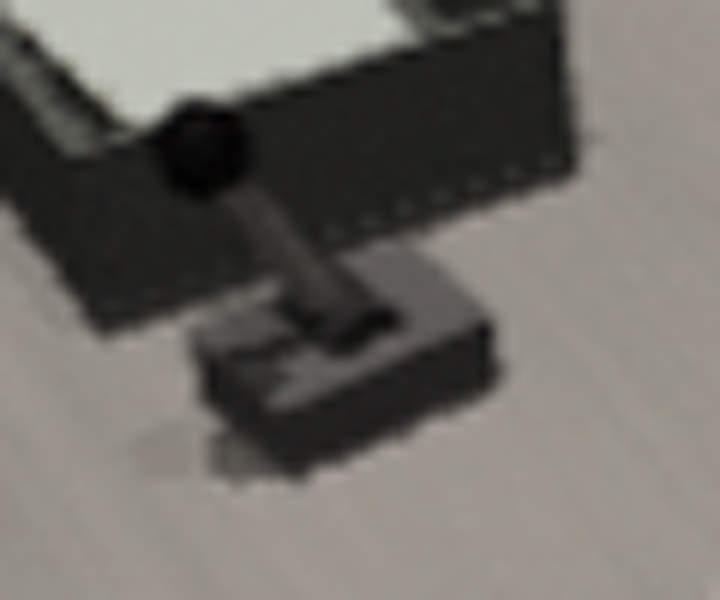

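```bash
python3 - <<'E'
from h import *
p,e=tri([("top",[453.1,166.25]),("scene",[241.9,142.25])]); print("knob",p,e)
c=np.array([[165,250],[355,235],[392,480],[208,497]])/12+[425,150]
u=unproj("top",c,25); print(u); print("ctr",u.mean(0)); 
d=(u[0]+u[1]-u[2]-u[3])/2; print(np.linalg.norm(d),np.arctan2(d[1],d[0]))
c2=np.array([[190,340],[395,240],[495,325],[275,410]])/12+[225,130]
u=unproj("scene",c2,25); print(u,u.mean(0))
d=(u[0]+u[3]-u[1]-u[2])/2; print(d)
# rough poses for move: 
E
```

```text
knob [ 556.66276365 -394.39374002   94.5354947 ] [np.float64(0.5162736807197558), np.float64(0.5162736807198716)]
[[ 552.70467168 -365.72248281   25.        ]
 [ 556.04994854 -416.99880249   25.        ]
 [ 489.61456159 -424.487366     25.        ]
 [ 485.72594419 -374.97993692   25.        ]]
ctr [ 521.0237815  -395.54714705   25.        ]
67.23048980381391 0.12486606127920634
[[ 563.80621337 -408.40446984   25.        ]
 [ 497.13814226 -421.167927     25.        ]
 [ 490.10315935 -371.43159075   25.        ]
 [ 556.46557196 -368.031285     25.        ]] [ 526.87827174 -392.25881815   25.        ]
[ 6.65152419e+01  8.08188145e+00 -5.68434189e-14]
```

```bash
cat > g.py <<'E'
import sys
from h import *
x,y,z,yaw=map(float,sys.argv[1:5]); dp,dr=goto([x,y,z],down(yaw)); print(np.round(dp,2),np.round(dr,3))
E
python3 g.py 560 100 400 0.2
```

```text
[-37.9    0.47 -50.01] [ 0.     1.051 -0.   ]
```

play_rows(commands=[[-37.9,0.4,-50,0,1.05,0,0],[-37.9,0.4,-50,0,1.05,0,0],[-37.9,0.4,-50,0,1.05,0,0],[-37.9,0.4,-50,0,1.05,0,0],[-37.9,0.4,-50,0,1.05,0,0],[-37.9,0.4,-50,0,1.05,0,0],[-37.9,0.4,-50,0,1.05,0,0],[-37.9,0.4,-50,0,1.05,0,0],[-37.9,0.4,-50,0,1.05,0,0],[-37.9,0.4,-50,0,1.05,0,0],[-37.9,0.4,-50,0,1.05,0,0],[-37.9,0.4,-50,0,1.05,0,0]])

```text
clock: 1.55
tcp_pos: [545.0, 120.9, 401.4]
tool_rot: [-0.703, -0.071, 0.071, 0.704]
wrist_force: [0.1, 0.7, -0.6]
grip_width: 3.0
```

```bash
python3 g.py 608 -389 400 -1.45; python3 - <<'E'
from h import *
cv2.imwrite("pics/w1.png",viewer.read_camera("wrist")); print(bot.sense()["q"])
E
```

```text
[ -4.03   0.1  -51.22] [-1.000e-03  1.651e+00  0.000e+00]
[-0.67375016  0.13156612  0.46543465  1.70129965 -0.05386957  1.31910118
 -0.00872198]
```

View pics/w1.png

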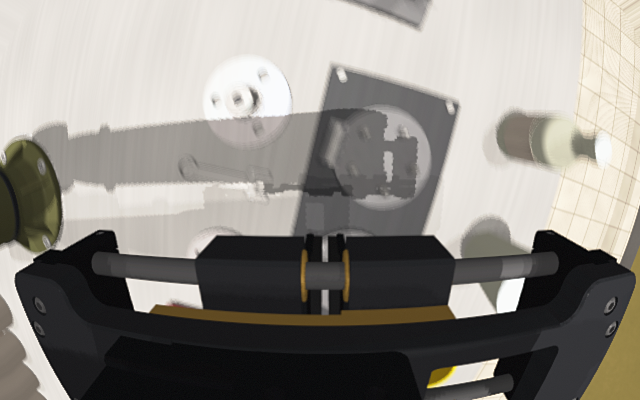

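play_rows(commands=[[-4,0,-51.2,0,1.65,0,0],[-4,0,-51.2,0,1.65,0,0],[-4,0,-51.2,0,1.65,0,0],[-4,0,-51.2,0,1.65,0,0],[-4,0,-51.2,0,1.65,0,0],[-4,0,-51.2,0,1.65,0,0],[-4,0,-51.2,0,1.65,0,0],[-4,0,-51.2,0,1.65,0,0],[-4,0,-51.2,0,1.65,0,0],[-4,0,-51.2,0,1.65,0,0],[-4,0,-51.2,0,1.65,0,0],[-4,0,-51.2,0,1.65,0,0]])

```text
clock: 2.8
tcp_pos: [606.1, -390.2, 400.0]
tool_rot: [0.529, -0.47, 0.47, -0.527]
wrist_force: [0.0, -0.0, -0.0]
grip_width: 0.5
```

```bash
python3 g.py 608 -389 260 -1.45; python3 - <<'E'
from h import *
cv2.imwrite("pics/w2.png",viewer.read_camera("wrist")); print(bot.sense()["q"])
print(proj("wrist",[[557,-394,94],[523,-394,25]]))
E
```

```text
[-0.13 14.    0.24] [ 0.003 -0.005  0.002]
[-0.0209754   0.59754968  0.87758414  1.27790854 -0.44921294  1.46604721
 -0.63569287]
[[325.15078571 246.77606822]
 [321.72190512 250.33467245]]
```

View pics/w2.png

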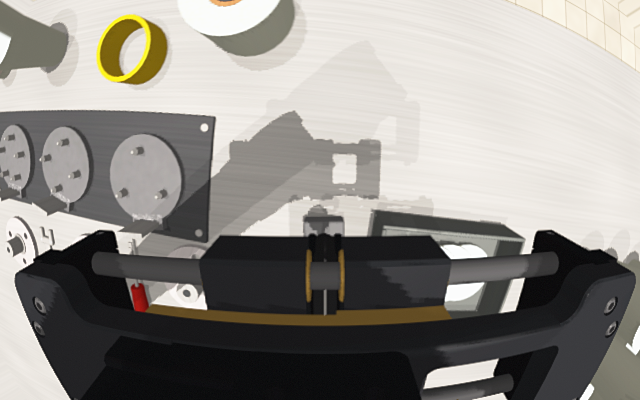

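play_rows(commands=[[0,14.3,0.2,0,0,0,0],[0,14.3,0.2,0,0,0,0],[0,14.3,0.2,0,0,0,0],[0,14.3,0.2,0,0,0,0],[0,14.3,-2,0,0,0,0],[0,14.3,-4,0,0,0,0],[0,14.3,-6,0,0,0,0],[0,14.3,-8,0,0,0,0],[0,14.3,-9,0,0,0,0],[0,14.3,-9.5,0,0,0,0],[0,14.3,-9.5,0,0,0,0]])

```text
clock: 3.95
tcp_pos: [513.5, -398.3, 259.2]
tool_rot: [-0.529, 0.468, -0.469, 0.53]
wrist_force: [0.9, 0.0, 0.1]
grip_width: 0.7
```

play_rows(commands=[[0,0,-0.4,0,0,0,0],[0,0,-0.7,0,0,0,0],[0,0,-0.7,0,0,0,0]])

```text
clock: 4.25
tcp_pos: [509.4, -398.2, 258.5]
tool_rot: [-0.529, 0.466, -0.47, 0.531]
wrist_force: [7.6, 0.3, -1.4]
grip_width: 0.7
```

```bash
python3 - <<'E'
from h import *
im=viewer.read_camera("top"); crop(im,415,130,495,210,7,"pics/t_l2.png")
im=viewer.read_camera("scene"); crop(im,215,120,305,190,7,"pics/s_l2.png")
print(proj("scene",[[485,-399,92],[560,-390,92]]),proj("top",[[485,-399,92],[560,-390,92]]))
E
```

```text
[[262.0102047  135.38440165]
 [241.40654864 143.91231255]] [[455.14812121 189.46073403]
 [451.35893819 165.47127112]]
```

View pics/s_l2.png

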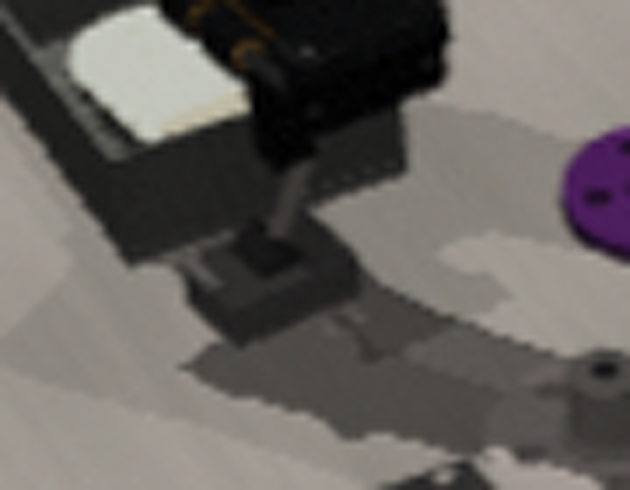

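play_rows(commands=[[0,0,2,0,0,0,0],[0,-4,2.5,0,0,0,0],[0,-8,2.5,0,0,0,0],[0,-8,2.5,0,0,0,0]])

```text
clock: 4.75
tcp_pos: [532.3, -397.9, 343.7]
tool_rot: [-0.53, 0.465, -0.472, 0.53]
wrist_force: [0.1, -0.5, 0.5]
grip_width: 0.2
```

```bash
python3 g.py 422 -220 310 -1.57;  python3 g.py 422 -220 310 -1.57 
```

```text
[-19.03   3.19  -8.78] [-0.006  0.122  0.006]
[-19.03   3.19  -8.78] [-0.006  0.122  0.006]
```

play_rows(commands=[[-19,3.2,-8.8,0,0.12,0,1],[-19,3.2,-8.8,0,0.12,0,1],[-19,3.2,-8.8,0,0.12,0,1],[-19,3.2,-8.8,0,0.12,0,1],[-19,3.2,-8.8,0,0.12,0,1],[-19,3.2,-8.8,0,0.12,0,1],[-19,3.2,-8.8,0,0.12,0,1]])

```text
clock: 5.45
tcp_pos: [421.0, -218.7, 306.3]
tool_rot: [-0.5, 0.499, -0.5, 0.501]
wrist_force: [0.6, 0.2, 0.7]
grip_width: 48.4
```

```bash
python3 - <<'E'
from h import *
im=viewer.read_camera("top"); crop(im,415,130,495,210,7,"pics/t_l3.png")
im=viewer.read_camera("wrist"); cv2.imwrite("pics/w3.png",im)
E
```

```text
(no output)
```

View pics/t_l3.png

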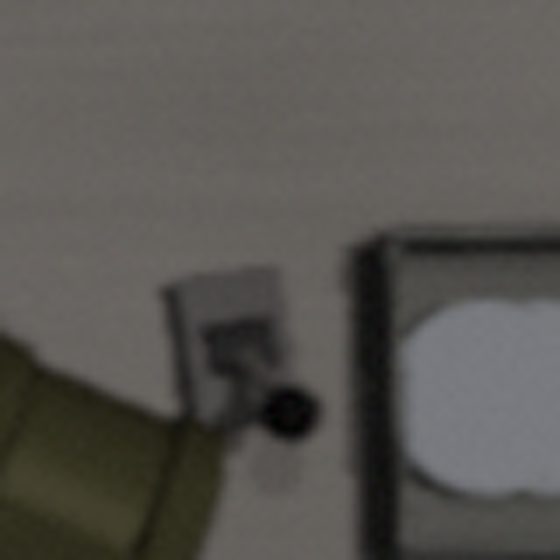

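View pics/w3.png

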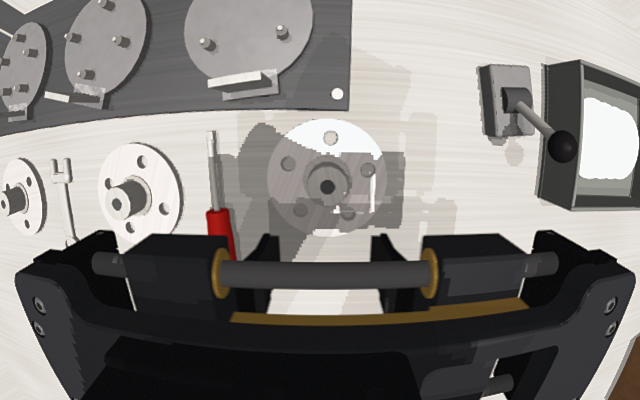

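```bash
cat >> h.py <<'E'
from scipy.optimize import least_squares
def diefit(n,uv,N,z,c=None,rad=38.0):
    "fit x,y,yaw (mod 2pi/N) from N hole centre pixels at height z"
    P=unproj(n,uv,z,c)[:,:2]
    ang=lambda p,ctr: np.arctan2(p[:,1]-ctr[1],p[:,0]-ctr[0])
    c0=P.mean(0); 
    per=2*np.pi/N
    a=np.angle(np.mean(np.exp(1j*N*ang(P,c0))))/N
    def f(v):
        k=np.round((ang(P,v[:2])-v[2])/per); t=v[2]+k*per
        return np.r_[P[:,0]-v[0]-rad*np.cos(t),P[:,1]-v[1]-rad*np.sin(t)]
    s=least_squares(f,[c0[0],c0[1],a]); return s.x,np.abs(s.fun).max(),np.degrees(per)
E
python3 - <<'E'
from h import *
im=cv2.imread("pics/w3.png"); crop(im,255,105,405,245,5,"pics/w3c.png")
E
```

```text
(no output)
```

View pics/w3c.png

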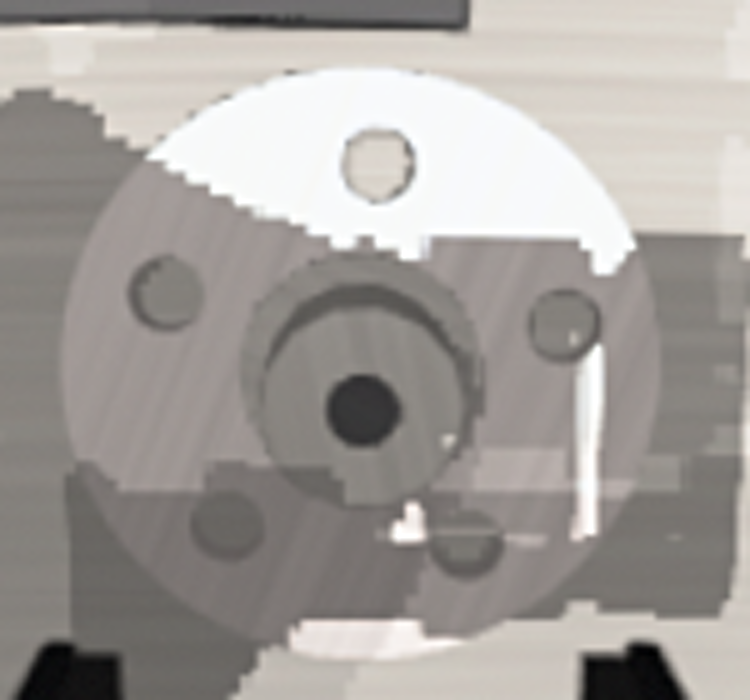

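```bash
python3 - <<'E'
from h import *
uv=np.array([[379,164],[167,293],[565,325],[467,543],[228,524]])/5+[255,105]
print(diefit("wrist",uv,5,10)); print(bot.sense()["tcp_pos"])
# boss bore top z=44
print(unproj("wrist",np.array([[363,410]])/5+[255,105],44))
# top-cam
im=cv2.imread("pics/top0.png")
E
```

```text
(array([ 4.40916118e+02, -2.22532176e+02, -8.12338685e-02]), np.float64(0.2836947665950902), np.float64(72.0))
[ 421.02208945 -219.82517284  306.44265676]
[[ 440.81444356 -222.43880311   44.        ]]
```

```bash
python3 g.py 570 -149 310 -1.5708
```

```text
[-7.08 -0.36 14.9 ] [-0.    -0.     0.002]
```

play_rows(commands=[[-7.1,-0.3,14.9,0,0,0,1],[-7.1,-0.3,14.9,0,0,0,1],[-7.1,-0.3,14.9,0,0,0,1],[-7.1,-0.3,14.9,0,0,0,1],[-7.1,-0.3,14.9,0,0,0,1],[-7.1,-0.3,14.9,0,0,0,1],[-7.1,-0.3,14.9,0,0,0,1]])

```text
clock: 6.25
tcp_pos: [568.0, -149.5, 308.9]
tool_rot: [-0.5, 0.501, -0.5, 0.499]
wrist_force: [0.2, -0.0, -0.1]
grip_width: 87.2
```

```bash
cat > look.py <<'E'
import sys,json
from h import *
# look.py name : saves wrist pic and the camera params
p=viewer.camera_params("wrist"); s=bot.sense(); im=viewer.read_camera("wrist"); n=sys.argv[1]
cv2.imwrite(f"pics/{n}.png",im)
np.savez(f"pics/{n}.npz",K=p["K"],r=R.from_rotvec(p["rvec"]).as_matrix(),t=p["tvec"],tcp=s["tcp_pos"],rot=s["tool_rot"])
print(s["tcp_pos"].round(1), s["dq"].round(3).max(), s["clock"])
if len(sys.argv)>2:
    x0,y0,x1,y1,f=map(int,sys.argv[2:]); crop(im,x0,y0,x1,y1,f,f"pics/{n}c.png")
E
cat >> h.py <<'E'
def wc(n):
    z=np.load(f"pics/{n}.npz"); return z["K"],z["r"],z["t"]
E
python3 look.py seat3 240 80 400 250 4
python3 g.py 579 14 310 -1.5708
```

```text
[ 568.  -149.5  308.9] 0.005 6.25
[-16.32  -0.09   1.07] [ 0.    -0.002 -0.   ]
```

View pics/seat3c.png

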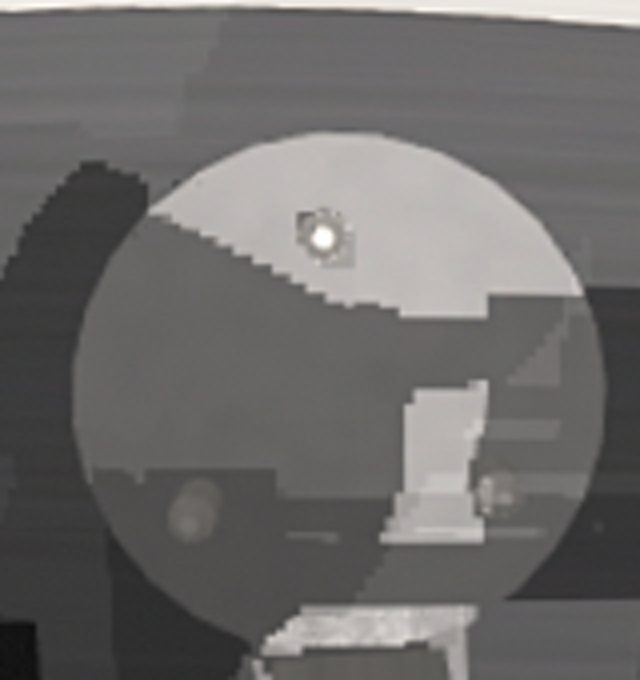

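```bash
cat > enh.py <<'E'
import sys
from h import *
n=sys.argv[1]; im=cv2.imread(f"pics/{n}.png"); x0,y0,x1,y1,f=map(int,sys.argv[2:7])
g=cv2.cvtColor(im,cv2.COLOR_BGR2GRAY)[y0:y1,x0:x1]
g=cv2.createCLAHE(4,(4,4)).apply(g)
cv2.imwrite(f"pics/{n}e.png",cv2.resize(g,None,fx=f,fy=f,interpolation=cv2.INTER_CUBIC))
E
python3 enh.py seat3 265 180 385 225 6
```

```text
(no output)
```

View pics/seat3e.png

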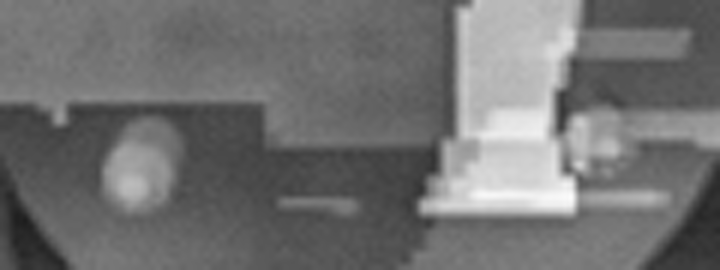

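```bash
python3 - <<'E'
from h import *
c=wc("seat3")
uv=np.array([[286.8,211.0],[366.3,204.3],[320.75,139.5]])
for z in (42,):
    f=diefit("wrist",uv,3,z,c); print(f)
# pad circle edge pts z=20
e=np.array([[73,395],[605,395],[335,132],[150,215],[525,225],[110,530],[585,500]])/4+[240,80]
P=unproj("wrist",e,20,c)[:,:2]
s=least_squares(lambda v:np.hypot(*(P-v[:2]).T)-60,P.mean(0)); print(s.x,s.fun.round(1))
fin=unproj("wrist",np.array([[300,610],[478,608]])/4+[240,80],68,c); print(fin, np.arctan2(*(fin[1]-fin[0])[:2]))
x,y,a=f[0]; print(proj("wrist",[[x-62*np.cos(a+k)-20*s2*np.sin(a+k)*-1,y-62*np.sin(a+k)-20*s2*np.cos(a+k),68] for k in (0,) for s2 in(-1,1)],c)) 
E
```

```text
(array([ 5.87710828e+02, -1.49366514e+02,  8.25934055e-02]), np.float64(0.5705441117410075), np.float64(119.99999999999999))
[ 585.75795603 -149.26550297] [-0.7 -0.2  1.1 -0.3 -2.  -1.1 -0.3]
[[ 556.75426796 -142.01733675   68.        ]
 [ 557.00539618 -175.82406156   68.        ]] 3.1341644392821957
[[306.14697275 270.66343371]
 [356.35080673 266.74316562]]
```

play_rows(commands=[[-16.3,0,1.3,0,0,0,1],[-16.3,0,1.3,0,0,0,1],[-16.3,0,1.3,0,0,0,1],[-16.3,0,1.3,0,0,0,1],[-16.3,0,1.3,0,0,0,1],[-16.3,0,1.3,0,0,0,1],[-16.3,0,1.3,0,0,0,1]])

```text
clock: 7.0
tcp_pos: [581.7, 12.6, 309.3]
tool_rot: [0.499, -0.5, 0.501, -0.499]
wrist_force: [-0.5, -0.3, -0.7]
grip_width: 87.0
```

```bash
python3 look.py seat4 240 80 400 250 4
python3 enh.py seat4 240 80 400 250 4;python3 g.py 584 174 310 -1.5708
```

```text
[581.7  12.6 309.3] 0.005 7.0
[-16.11  -0.08   0.18] [-0.    -0.003  0.   ]
```

View pics/seat4e.png

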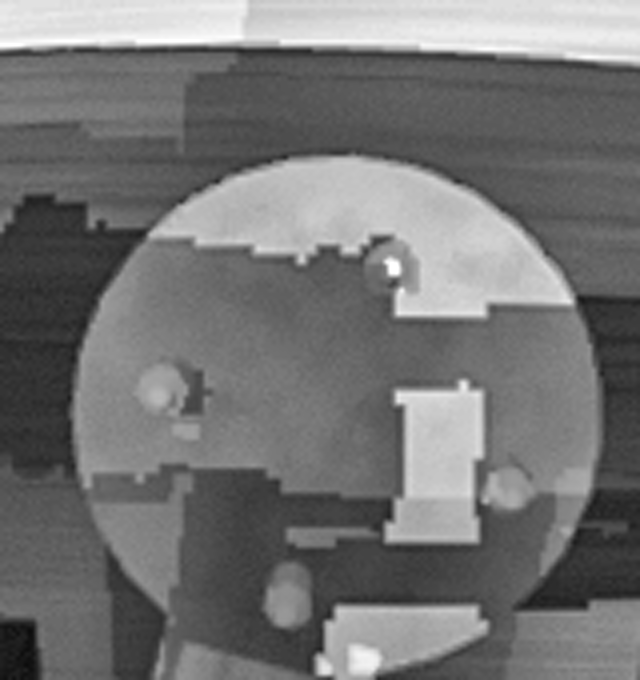

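```bash
cat > ov.py <<'E'
from h import *
def overlay(n,x,y,a,N,crp,f,out,enh=True,die=False):
    c=wc(n); im=cv2.imread(f"pics/{n}.png"); x0,y0,x1,y1=crp
    g=im[y0:y1,x0:x1]; 
    g=cv2.resize(g,None,fx=f,fy=f,interpolation=cv2.INTER_CUBIC)
    t=np.linspace(0,2*np.pi,60)
    def circ(cx,cy,r,z,col):
        p=proj("wrist",np.c_[cx+r*np.cos(t),cy+r*np.sin(t),0*t+z],c); p=((p-[x0,y0]+0.5)*f-0.5)
        cv2.polylines(g,[np.round(p*8).astype(int)],True,col,1,cv2.LINE_AA,3)
    R2=np.array([[np.cos(a),-np.sin(a)],[np.sin(a),np.cos(a)]])
    if die is False:
        circ(x,y,60,20,(0,255,0))
        for k in range(N):
            b=a+2*np.pi*k/N; cx,cy=x+38*np.cos(b),y+38*np.sin(b)
            circ(cx,cy,5,20,(0,255,0)); circ(cx,cy,5,36,(0,255,255)); circ(cx,cy,3,42,(0,0,255))
        P=np.array([[-65,-20],[-59,-20],[-59,20],[-65,20]])@R2.T+[x,y]
        p=((proj("wrist",np.c_[P,[68]*4],c)-[x0,y0]+.5)*f-.5); cv2.polylines(g,[np.round(p*8).astype(int)],True,(255,0,255),1,cv2.LINE_AA,3)
    else:
        z=die
        circ(x,y,55,z+10,(0,255,0)); circ(x,y,17,z+44,(0,255,255))
        for k in range(N):
            b=a+2*np.pi*k/N; circ(x+38*np.cos(b),y+38*np.sin(b),7,z+10,(0,0,255))
    cv2.imwrite(out,g)
E
python3 - <<'E'
from ov import *
overlay("seat3",587.7,-149.4,.083,3,(240,80,400,250),4,"pics/o3.png")
uv=np.array([[391,268],[158,390],[514,488],[288,607]])/4+[240,80]
f=diefit("wrist",uv,4,42,wc("seat4"));print(f)
overlay("seat4",*f[0],4,(240,80,400,250),4,"pics/o4.png")
E
```

```text
(array([ 5.97821351e+02,  1.29181238e+01, -2.84137931e-01]), np.float64(1.248486656574137), np.float64(90.0))
```

View pics/o3.png

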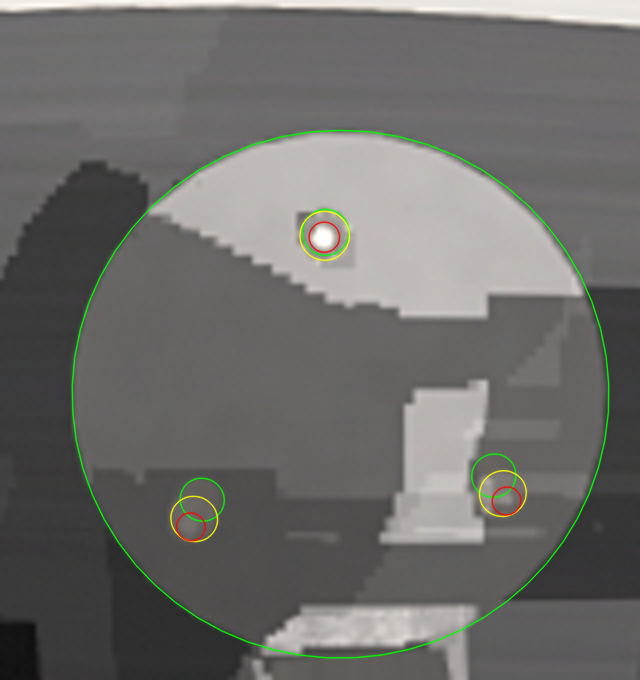

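View pics/o4.png

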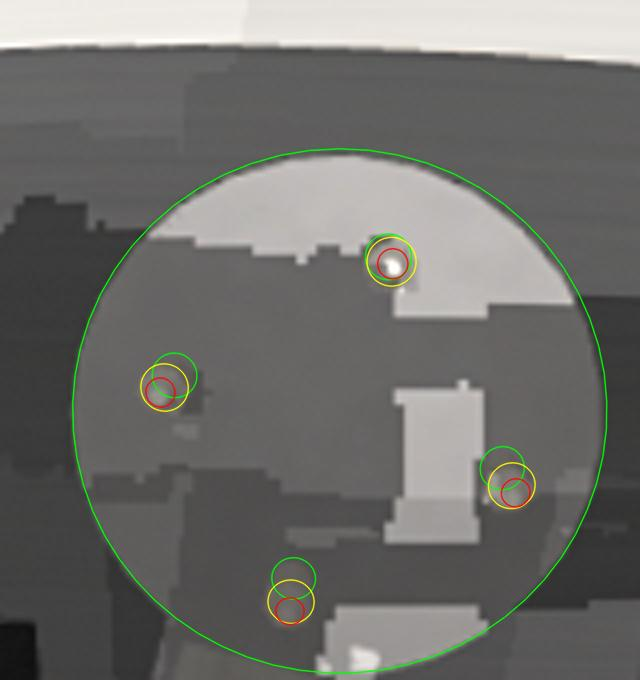

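```bash
python3 - <<'E'
from ov import *
uv=np.array([[390,269],[157,394],[514,494],[288,614]])/4+[240,80]
f=diefit("wrist",uv,4,42,wc("seat4"));print(f)
overlay("seat4",*f[0],4,(240,80,400,250),4,"pics/o4.png")
E
```

```text
(array([ 5.96847585e+02,  1.30213760e+01, -2.82885991e-01]), np.float64(0.4892437681588788), np.float64(90.0))
```

View pics/o4.png

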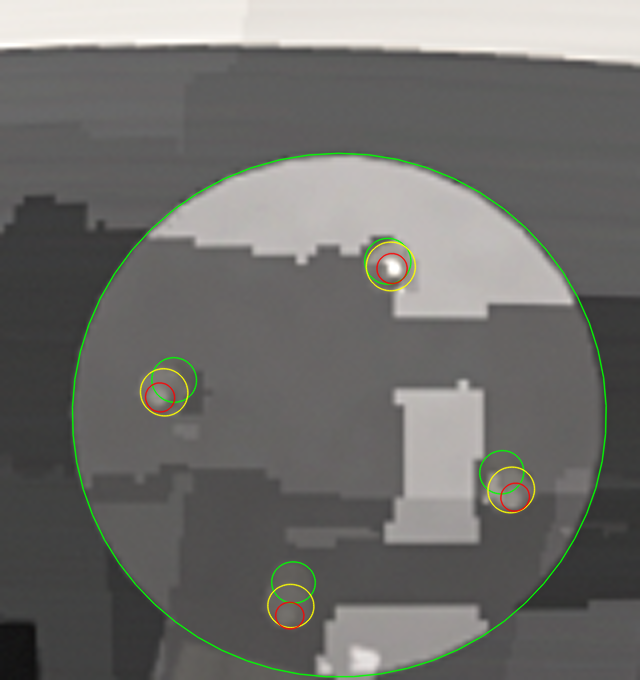

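play_rows(commands=[[-16.1,0,-0.1,0,0,0,1],[-16.1,0,-0.1,0,0,0,1],[-16.1,0,-0.1,0,0,0,1],[-16.1,0,-0.1,0,0,0,1],[-16.1,0,-0.1,0,0,0,1],[-16.1,0,-0.1,0,0,0,1],[-16.1,0,-0.1,0,0,0,1]])

```text
clock: 7.75
tcp_pos: [581.3, 173.4, 309.2]
tool_rot: [0.499, -0.5, 0.501, -0.499]
wrist_force: [0.5, -0.2, -0.6]
grip_width: 87.2
```

```bash
python3 look.py seat5 240 80 400 250 4
python3 enh.py seat5 240 80 400 250 4;python3 g.py 408 204 310 -1.5708
```

```text
[581.3 173.4 309.2] 0.001 7.75
[ -2.98  -0.08 -17.33] [-0.    -0.003  0.   ]
```

View pics/seat5e.png

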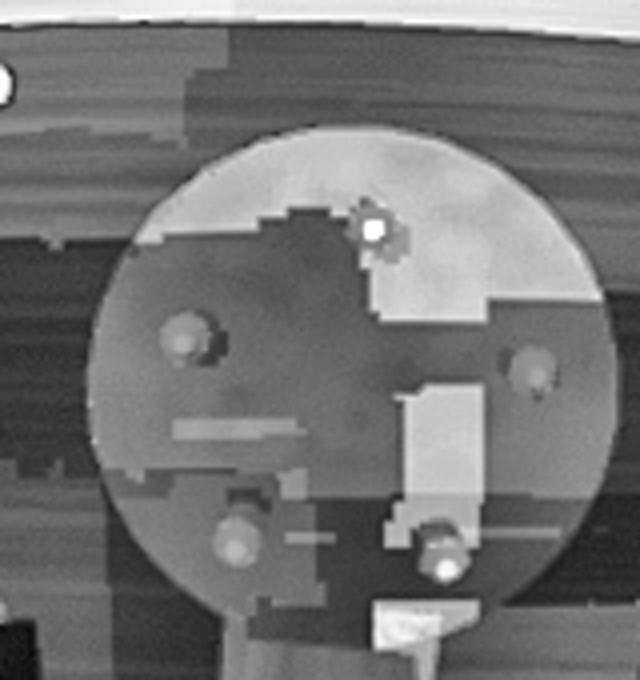

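```bash
python3 - <<'E'
from ov import *
uv=np.array([[372,230],[183,341],[534,372],[445,567],[234,550]])/4+[240,80]
f=diefit("wrist",uv,5,42,wc("seat5"));print(f)
overlay("seat5",*f[0],5,(240,80,400,250),4,"pics/o5.png")
E
```

```text
(array([ 6.02900189e+02,  1.70281997e+02, -9.29895928e-02]), np.float64(0.5219207020951728), np.float64(72.0))
```

View pics/o5.png

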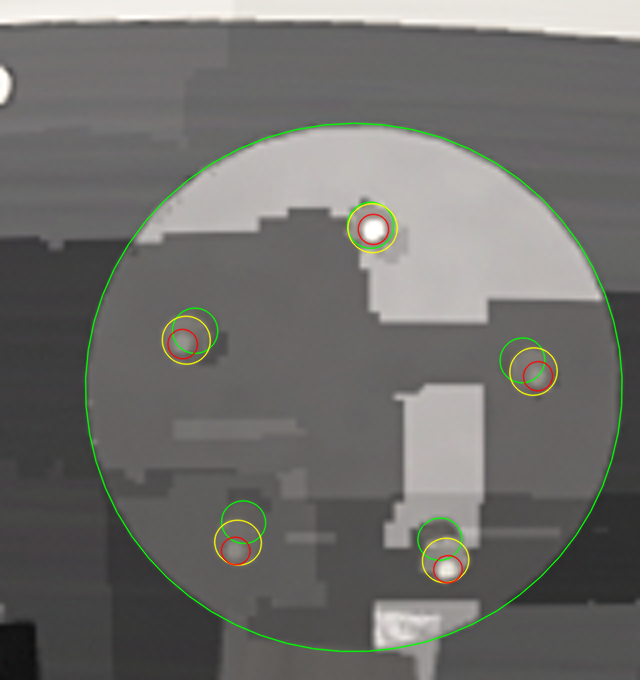

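play_rows(commands=[[-3,0,-17.3,0,0,0,1],[-3,0,-17.3,0,0,0,1],[-3,0,-17.3,0,0,0,1],[-3,0,-17.3,0,0,0,1],[-3,0,-17.3,0,0,0,1],[-3,0,-17.3,0,0,0,1],[-3,0,-17.3,0,0,0,1]])

```text
clock: 8.5
tcp_pos: [409.1, 205.5, 309.3]
tool_rot: [0.499, -0.5, 0.501, -0.5]
wrist_force: [-0.3, 0.6, -0.6]
grip_width: 87.0
```

```bash
python3 look.py die3 245 80 405 240 4
```

```text
[409.1 205.5 309.3] 0.019 8.5
```

View pics/die3c.png

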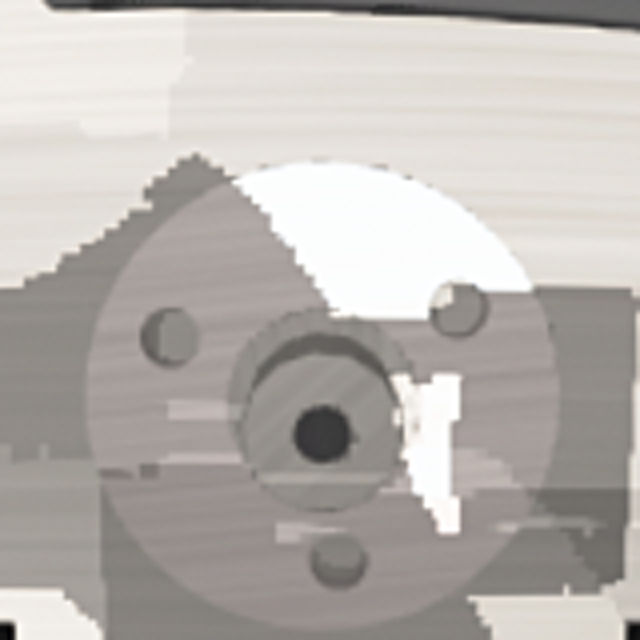

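```bash
python3 - <<'E'
from ov import *
uv=np.array([[171,337],[458,308],[339,561]])/4+[245,80]
f=diefit("wrist",uv,3,10,wc("die3"));print(f)
print(unproj("wrist",np.array([[322,434]])/4+[245,80],44,wc("die3")))
overlay("die3",*f[0],3,(245,80,405,240),4,"pics/od3.png",die=0)
z=f[0]
for k in range(-2,3):
    print("grasp yaw",-np.pi/2+.083 - (.083-(z[2]+k*2*np.pi/3)) )
E
```

```text
(array([427.24417256, 204.87351535,  -0.94623204]), np.float64(0.15589680981538834), np.float64(119.99999999999999))
[[427.24112856 205.11344685  44.        ]]
grasp yaw -6.705818575932794
grasp yaw -4.611423473539599
grasp yaw -2.5170283711464037
grasp yaw -0.4226332687532084
grasp yaw 1.6717618336399866
```

View pics/od3.png

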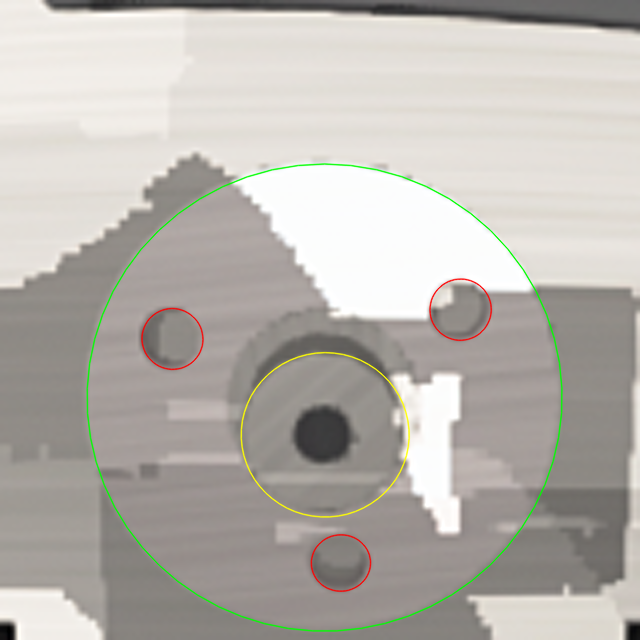

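```bash
python3 g.py 427.2 204.9 250 -0.4226
```

```text
[0.06 5.92 1.8 ] [-1.000e-03 -1.149e+00  1.000e-03]
```

play_rows(commands=[[0.1,4,1.8,0,-1.149,0,1],[0.1,4,1.8,0,-1.149,0,1],[0.1,4,1.8,0,-1.149,0,1],[0.1,4,1.8,0,-1.149,0,1],[0.1,4,1.8,0,-1.149,0,1],[0.1,4,1.8,0,-1.149,0,1],[0.1,4,1.8,0,-1.149,0,1],[0.1,4,1.8,0,-1.149,0,1],[0.1,5.9,1.8,0,-1.149,0,1],[0.1,5.9,1.8,0,-1.149,0,1],[0.1,5.9,1.8,0,-1.149,0,1]])

```text
clock: 9.65
tcp_pos: [426.4, 204.8, 249.8]
tool_rot: [0.692, -0.148, 0.148, -0.691]
wrist_force: [0.4, 0.9, 0.7]
grip_width: 87.2
```

```bash
python3 g.py 427.2 204.9 207 -0.4226; python3 - <<'E'
from h import *
s=bot.sense(); print(s["tcp_pos"],s["clock"])
E
```

```text
[0.06 4.28 0.05] [0.002 0.    0.001]
[426.42686169 204.84049137 249.76693667] 9.65
```

play_rows(commands=[[0.1,2.5,0.05,0,0,0,1],[0.1,4.3,0.05,0,0,0,1],[0.1,4.3,0.05,0,0,0,1],[0.1,4.3,0.05,0,0,0,0],[0.1,4.3,0.05,0,0,0,0],[0.1,4.3,0.05,0,0,0,0],[0.1,4.3,0.05,0,0,0,0],[0.1,4.3,0.05,0,0,0,0],[0.1,4.3,0.05,0,0,0,0]], newtons=35)

```text
clock: 10.55
tcp_pos: [426.9, 205.7, 207.1]
tool_rot: [-0.691, 0.147, -0.147, 0.692]
wrist_force: [-0.6, 0.4, 0.4]
grip_width: 47.2
```

play_rows(commands=[[0,0,0,0,0,0,0],[0,0,0,0,0,0,0],[0,0,0,0,0,0,0],[0,0,0,0,0,0,0],[0,0,0,0,0,0,0]])

```text
clock: 11.05
tcp_pos: [427.2, 205.5, 207.1]
tool_rot: [-0.691, 0.147, -0.148, 0.692]
wrist_force: [1.3, -1.2, -0.3]
grip_width: 33.0
```

```bash
python3 look.py g3; python3 g.py 500 60 330 -1.0
```

```text
[427.2 205.5 207.1] 0.002 11.05
[ 12.59 -12.29 -10.31] [-0.001  0.58   0.001]
```

View pics/g3.png

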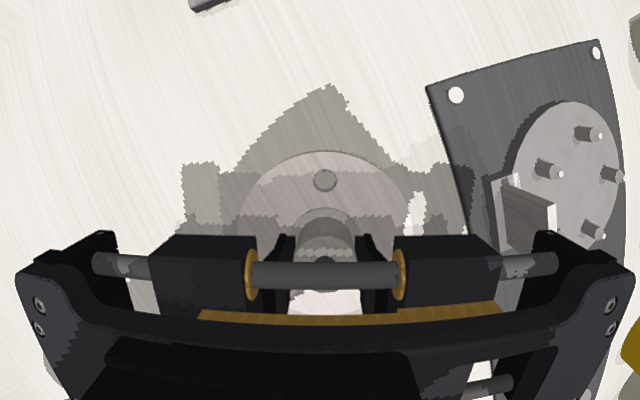

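```bash
python3 - <<'E'
from ov import *
overlay("g3",427.2,204.9,-.946,3,(220,130,430,280),3,"pics/og3.png",die=0)
print(unproj("wrist",[[324.5,180.5]],10,wc("g3")), 427.24+38*np.cos(1.148),204.87+38*np.sin(1.148))
E
```

```text
[[441.60843005 240.65623717  10.        ]] 442.8318617217759 239.52391533505295
```

View pics/og3.png

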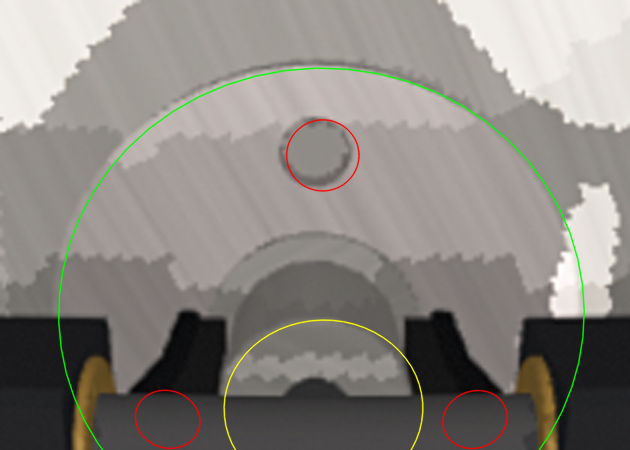

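```bash
cat >> h.py <<'E'
def intool(n,uv,z):
    zf=np.load(f"pics/{n}.npz"); P=unproj("wrist",uv,z,(zf["K"],zf["r"],zf["t"]))
    return R.from_quat(zf["rot"]).inv().apply(P-zf["tcp"])
E
python3 - <<'E'
from h import *
uv=np.array([[317,151],[322,61],[62,262],[592,262]])/3+[220,130]
print(intool("g3",uv,10))
E
```

```text
[[ -0.6067476  197.06540654  38.00009057]
 [  0.33210245 197.07287496  55.45030615]
 [-52.64791832 197.01655307  15.39583242]
 [ 55.95885672 197.10024169  15.31179543]]
```

play_rows(commands=[[0,-5,0,0,0,0,0],[0,-10,0,0,0,0,0],[0,-10,0,0,0,0,0]])

```text
clock: 11.4
tcp_pos: [429.0, 206.3, 312.2]
tool_rot: [-0.688, 0.146, -0.149, 0.695]
wrist_force: [0.8, 0.7, -3.4]
grip_width: 33.6
```

```bash
python3 g.py 587.7 -149.4 300 -1.488
```

```text
[ 28.99   1.03 -26.02] [-0.011  1.068 -0.003]
```

play_rows(commands=[[29,1,-26,0,1.066,0,0],[29,1,-26,0,1.066,0,0],[29,1,-26,0,1.066,0,0],[29,1,-26,0,1.066,0,0],[29,1,-26,0,1.066,0,0],[29,1,-26,0,1.066,0,0],[29,1,-26,0,1.066,0,0],[29,1,-26,0,1.066,0,0],[29,1,-26,0,1.066,0,0],[29,1,-26,0,1.066,0,0],[29,1,-26,0,1.066,0,0]])

```text
clock: 12.5
tcp_pos: [585.2, -148.4, 295.5]
tool_rot: [0.521, -0.479, 0.477, -0.521]
wrist_force: [0.2, 0.2, -2.8]
grip_width: 33.3
```

```bash
python3 g.py 587.7 -149.4 253 -1.488; python3 look.py p3; python3 - <<'E'
from ov import *
overlay("p3",587.7,-149.4,.083,3,(200,80,450,260),3,"pics/op3.png")
E
```

```text
[0.13 4.25 0.25] [ 0.002  0.004 -0.002]
[ 585.2 -148.4  295.5] 0.003 12.5
```

View pics/op3.png

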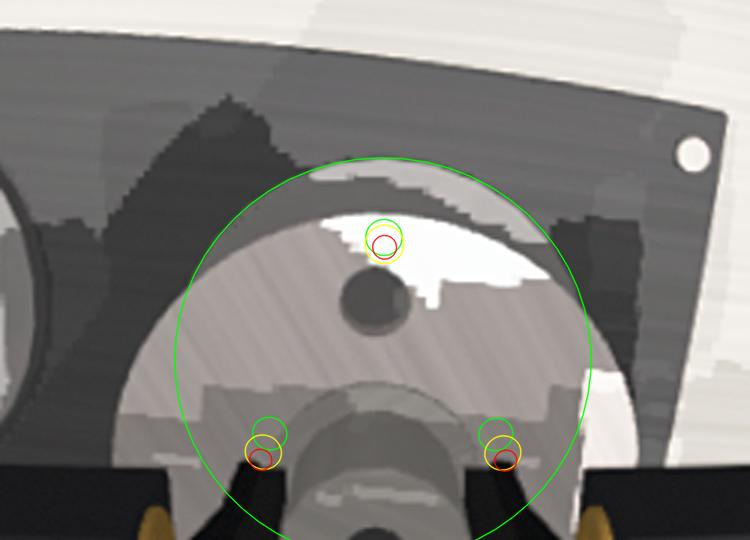

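play_rows(commands=[[0.13,2,0.25,0,0.004,0,0],[0.13,4.2,0.25,0,0.004,0,0],[0.13,4.2,0.25,0,0.004,0,0],[0.13,4.2,0.25,0,0.004,0,0]])

```text
clock: 12.95
tcp_pos: [588.1, -150.1, 254.1]
tool_rot: [0.52, -0.48, 0.479, -0.52]
wrist_force: [-1.0, 0.1, -3.0]
grip_width: 33.2
```

```bash
python3 g.py 587.7 -149.4 240 -1.488; python3 look.py p3b; python3 - <<'E'
from ov import *
overlay("p3b",587.7,-149.4,.083,3,(200,80,450,260),3,"pics/op3.png")
E
```

```text
[-0.07  1.41 -0.03] [ 0.001 -0.001 -0.001]
[ 588.1 -150.1  254.1] 0.024 12.95
```

View pics/op3.png

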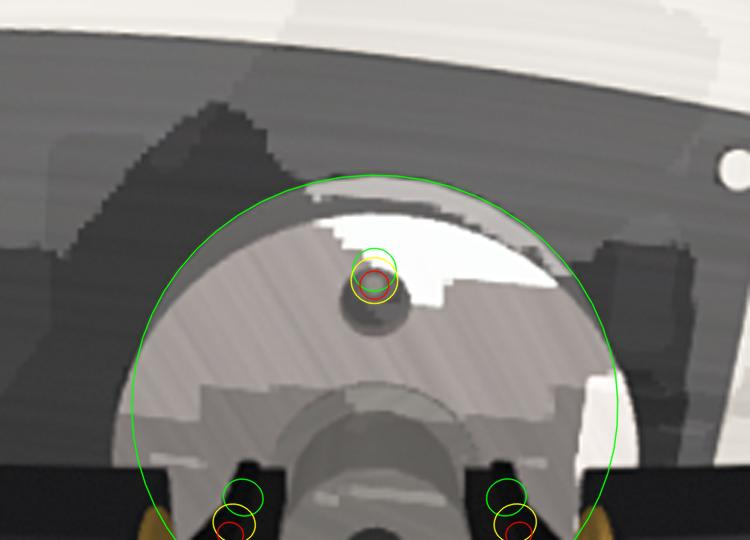

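play_rows(commands=[[-0.06,0.5,-0.03,0,0,0,0],[-0.06,1.0,-0.03,0,0,0,0],[-0.06,1.4,-0.03,0,0,0,0],[-0.06,1.4,-0.03,0,0,0,0]])

```text
clock: 13.4
tcp_pos: [587.6, -150.4, 240.3]
tool_rot: [0.52, -0.48, 0.479, -0.52]
wrist_force: [0.6, -0.1, -3.5]
grip_width: 33.0
```

```bash
python3 g.py 587.7 -149.4 227 -1.488; python3 look.py p3c 200 80 450 260 3
```

```text
[-0.1   1.33  0.01] [ 0.001 -0.002 -0.   ]
[ 587.6 -150.4  240.3] 0.007 13.4
```

View pics/p3cc.png

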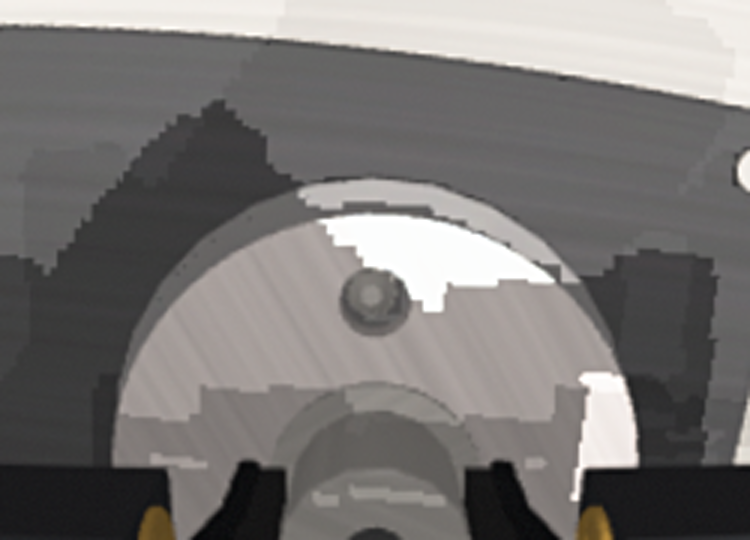

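play_rows(commands=[[-0.06,0.5,0,0,0,0,0],[-0.06,1.0,0,0,0,0,0],[-0.06,1.3,0,0,0,0,0],[-0.06,1.45,0,0,0,0,0],[-0.06,1.45,0,0,0,0,0]])

```text
clock: 13.95
tcp_pos: [587.7, -150.0, 227.1]
tool_rot: [-0.52, 0.48, -0.479, 0.52]
wrist_force: [-2.8, 2.0, 4.9]
grip_width: 33.6
```

play_rows(commands=[[0,0,0,0,0,0,1],[0,0,0,0,0,0,1],[0,0,0,0,0,0,1],[0,0,0,0,0,0,1],[0,-2,0,0,0,0,1],[0,-6,0,0,0,0,1],[0,-9,0,0,0,0,1],[0,-9,0,0,0,0,1],[0,-9,0,0,0,0,1]])

```text
clock: 14.85
tcp_pos: [588.0, -149.9, 316.8]
tool_rot: [-0.519, 0.479, -0.48, 0.52]
wrist_force: [-0.5, 1.0, -0.9]
grip_width: 86.2
```

```bash
python3 look.py p3d; python3 - <<'E'
from ov import *
overlay("p3d",587.7,-150,.083,3,(220,80,430,260),3,"pics/op3.png",die=20)
E
python3 g.py 408 -19 310 -1.5708
```

```text
[ 588.  -149.9  316.8] 0.032 14.85
[-14.48   0.6  -16.85] [ 0.001  0.081 -0.001]
```

View pics/op3.png

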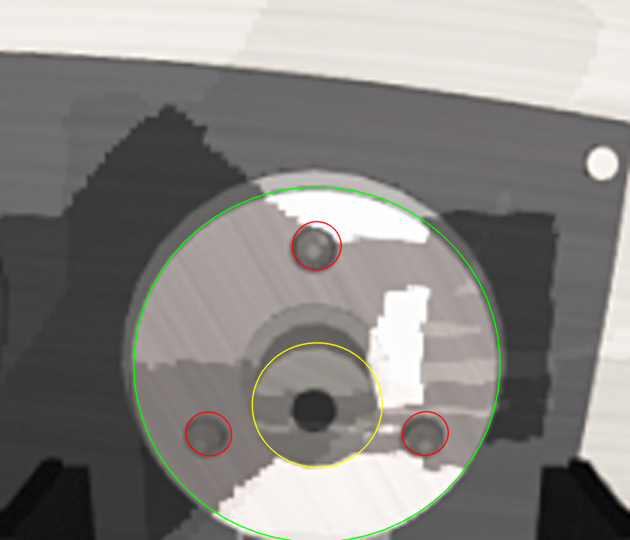

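play_rows(commands=[[-14.5,0.7,-16.8,0,0.081,0,1],[-14.5,0.7,-16.8,0,0.081,0,1],[-14.5,0.7,-16.8,0,0.081,0,1],[-14.5,0.7,-16.8,0,0.081,0,1],[-14.5,0.7,-16.8,0,0.081,0,1],[-14.5,0.7,-16.8,0,0.081,0,1],[-14.5,0.7,-16.8,0,0.081,0,1],[-14.5,0.7,-16.8,0,0.081,0,1]])

```text
clock: 15.7
tcp_pos: [409.0, -19.8, 309.3]
tool_rot: [0.499, -0.5, 0.501, -0.5]
wrist_force: [0.5, 0.1, 0.7]
grip_width: 86.8
```

```bash
python3 look.py die4 245 80 405 240 4
```

```text
[409.  -19.8 309.3] 0.024 15.7
```

View pics/die4c.png

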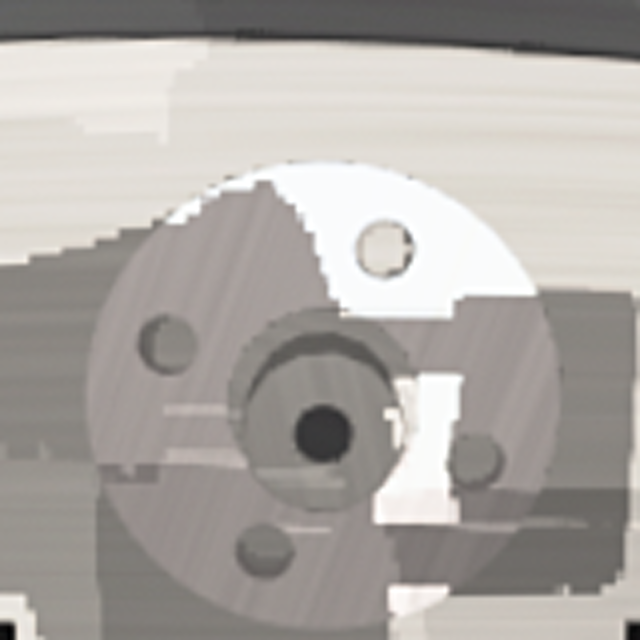

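```bash
python3 - <<'E'
from ov import *
uv=np.array([[385,249],[168,344],[265,551],[475,460]])/4+[245,80]
f=diefit("wrist",uv,4,10,wc("die4"));print(f)
print(unproj("wrist",np.array([[323,434]])/4+[245,80],44,wc("die4")))
a=f[0][2]; print(a-np.pi/2)
E
```

```text
(array([ 4.27098221e+02, -2.06548678e+01, -3.70861042e-01]), np.float64(0.2780821753455065), np.float64(90.0))
[[426.89782717 -20.47166765  44.        ]]
-1.9416573685707037
```

```bash
python3 g.py 427.1 -20.6 250 -1.9417
```

```text
[0.03 5.96 1.78] [-0.001  0.368 -0.001]
```

play_rows(commands=[[0,3,1.8,0,0.368,0,1],[0,4,1.8,0,0.368,0,1],[0,5.9,1.8,0,0.368,0,1],[0,5.9,1.8,0,0.368,0,1],[0,5.9,1.8,0,0.368,0,1]])

```text
clock: 16.25
tcp_pos: [427.1, -20.0, 250.9]
tool_rot: [0.4, -0.583, 0.584, -0.4]
wrist_force: [0.6, -0.6, -0.1]
grip_width: 86.9
```

```bash
python3 g.py 427.1 -20.6 208 -1.9417
```

```text
[0.05 4.29 0.02] [-0.001  0.002  0.001]
```

play_rows(commands=[[0.05,2.5,0,0,0,0,1],[0.05,4.3,0,0,0,0,1],[0.05,4.3,0,0,0,0,0],[0.05,4.3,0,0,0,0,0],[0.05,4.3,0,0,0,0,0],[0.05,4.3,0,0,0,0,0],[0.05,4.3,0,0,0,0,0],[0.05,4.3,0,0,0,0,0],[0.05,4.3,0,0,0,0,0],[0.05,4.3,0,0,0,0,0],[0.05,4.3,0,0,0,0,0],[0.05,4.3,0,0,0,0,0]])

```text
clock: 17.45
tcp_pos: [426.5, -19.5, 207.5]
tool_rot: [-0.4, 0.583, -0.583, 0.4]
wrist_force: [-1.1, -1.0, 1.8]
grip_width: 33.2
```

```bash
python3 look.py g4 220 130 430 280 3
```

```text
[426.5 -19.5 207.5] 0.002 17.45
```

View pics/g4c.png

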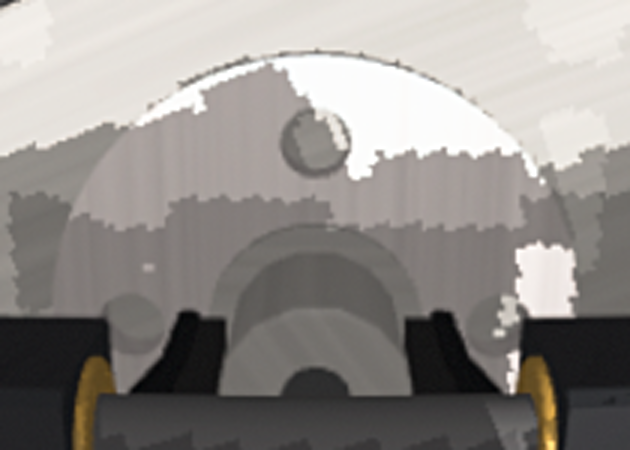

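```bash
python3 - <<'E'
from h import *
uv=np.array([[317,141],[134,321],[495,325],[317,50]])/3+[220,130]
print(intool("g4",uv,10))
uv=np.array([[317,151]])/3+[220,130]
E
```

```text
[[  0.73101709 197.49692803  38.90033934]
 [-37.01494043 197.49993885   1.5687437 ]
 [ 37.59237429 197.50412583   0.69482483]
 [  0.71921213 197.4945328   56.53533394]]
```

play_rows(commands=[[0,-5,0,0,0,0,0],[0,-10,0,0,0,0,0],[0,-10,0,0,0,0,0]])

```text
clock: 17.8
tcp_pos: [428.7, -20.0, 312.3]
tool_rot: [0.396, -0.583, 0.583, -0.404]
wrist_force: [1.7, -0.1, -3.7]
grip_width: 33.3
```

```bash
python3 g.py 595.9 13.7 295 -1.842
```

```text
[-9.14  1.92 14.37] [-0.008 -0.097 -0.01 ]
```

play_rows(commands=[[-9.1,1.5,14.5,0,-0.097,0,0],[-9.1,1.5,14.5,0,-0.097,0,0],[-9.1,1.5,14.5,0,-0.097,0,0],[-9.1,1.5,14.5,0,-0.097,0,0],[-9.1,1.5,14.5,0,-0.097,0,0],[-9.1,1.5,14.5,0,-0.097,0,0],[-9.1,1.5,14.5,0,-0.097,0,0]])

```text
clock: 18.5
tcp_pos: [593.7, 12.5, 290.8]
tool_rot: [-0.429, 0.563, -0.563, 0.426]
wrist_force: [-0.4, -0.8, -3.7]
grip_width: 33.5
```

```bash
python3 g.py 595.9 13.7 254 -1.842
```

```text
[-0.18  3.68  0.19] [ 0.003 -0.001  0.002]
```

play_rows(commands=[[-0.18,2,0.19,0,0,0,0],[-0.18,3.7,0.19,0,0,0,0],[-0.18,3.7,0.19,0,0,0,0],[-0.18,3.7,0.19,0,0,0,0]])

```text
clock: 18.9
tcp_pos: [596.1, 14.4, 255.4]
tool_rot: [-0.428, 0.563, -0.563, 0.428]
wrist_force: [-0.6, -0.1, -4.0]
grip_width: 33.3
```

```bash
python3 g.py 595.9 13.7 241 -1.842; python3 look.py p4; python3 - <<'E'
from ov import *
overlay("p4",596.85,13.0,-.283,4,(200,80,450,260),3,"pics/op4.png")
E
```

```text
[0.07 1.44 0.  ] [ 0.001 -0.    -0.001]
[596.1  14.4 255.4] 0.012 18.9
```

View pics/op4.png

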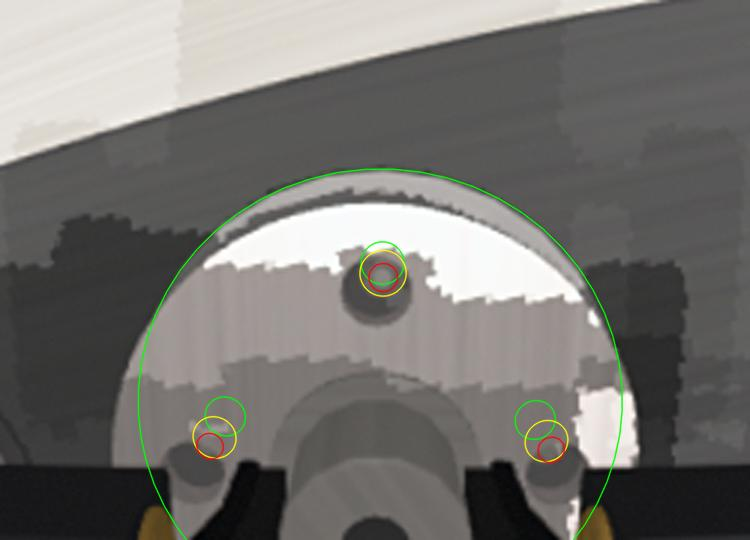

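Stud shows inside the front hole; lower on.

play_rows(commands=[[0.05,0.5,0,0,0,0,0],[0.05,1.0,0,0,0,0,0],[0.05,1.4,0,0,0,0,0],[0.05,1.4,0,0,0,0,0]])

```text
clock: 19.35
tcp_pos: [596.4, 14.1, 240.7]
tool_rot: [-0.428, 0.563, -0.563, 0.427]
wrist_force: [-0.4, 1.1, -2.9]
grip_width: 33.3
```

```bash
python3 g.py 595.9 13.7 227.5 -1.842; python3 look.py p4c 200 80 450 260 3
```

```text
[ 0.05  1.32 -0.04] [0.001 0.    0.   ]
[596.4  14.1 240.7] 0.006 19.35
```

View pics/p4cc.png

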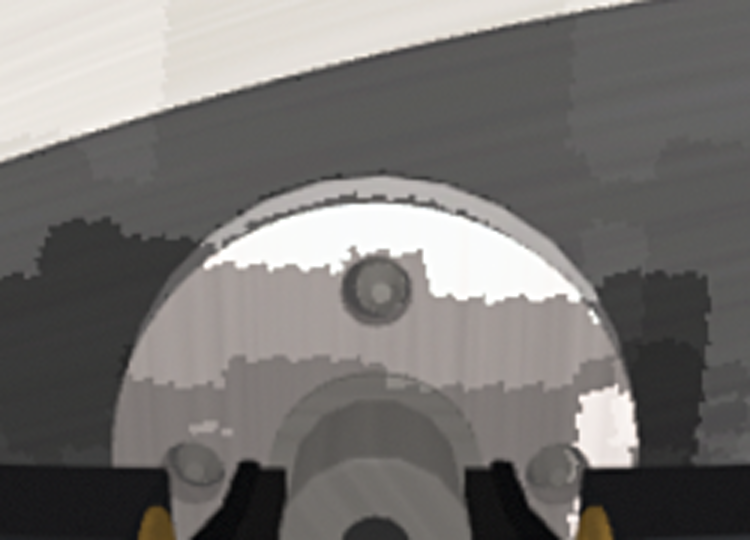

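play_rows(commands=[[0.03,0.5,0,0,0,0,0],[0.03,1.0,0,0,0,0,0],[0.03,1.3,0,0,0,0,0],[0.03,1.45,0,0,0,0,0],[0.03,1.45,0,0,0,0,0]])

```text
clock: 19.9
tcp_pos: [596.7, 13.5, 227.6]
tool_rot: [-0.428, 0.563, -0.563, 0.428]
wrist_force: [-3.2, 0.9, 4.2]
grip_width: 33.1
```

play_rows(commands=[[0,0,0,0,0,0,1],[0,0,0,0,0,0,1],[0,0,0,0,0,0,1],[0,0,0,0,0,0,1],[0,-2,0,0,0,0,1],[0,-6,0,0,0,0,1],[0,-9,0,0,0,0,1],[0,-9,0,0,0,0,1],[0,-9,0,0,0,0,1]])

```text
clock: 20.8
tcp_pos: [596.8, 13.8, 317.3]
tool_rot: [0.427, -0.563, 0.563, -0.428]
wrist_force: [0.5, 0.5, -0.5]
grip_width: 86.1
```

```bash
python3 look.py p4d; python3 - <<'E'
from ov import *
overlay("p4d",597.2,13.0,-.283,4,(220,80,430,260),3,"pics/op4.png",die=20)
E
python3 g.py 422 -220 310 -1.5708
```

```text
[596.8  13.8 317.3] 0.029 20.8
[ 27.21   0.63 -10.54] [ 0.001 -0.271 -0.   ]
```

View pics/op4.png

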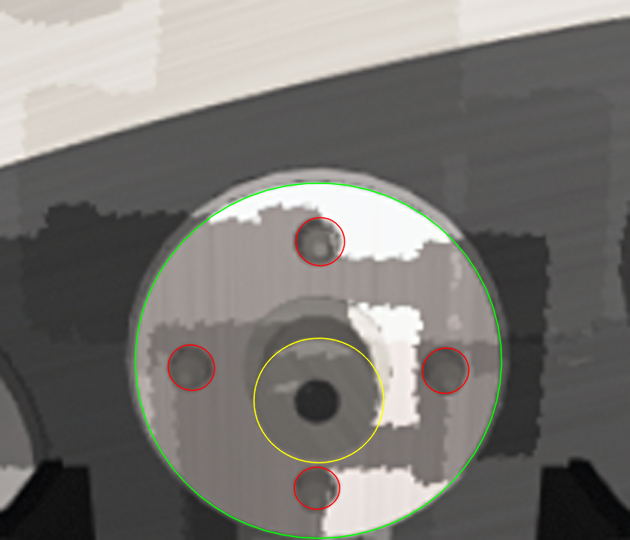

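Die4 is home. Next die5.

play_rows(commands=[[27.2,0.7,-10.5,0,-0.271,0,1],[27.2,0.7,-10.5,0,-0.271,0,1],[27.2,0.7,-10.5,0,-0.271,0,1],[27.2,0.7,-10.5,0,-0.271,0,1],[27.2,0.7,-10.5,0,-0.271,0,1],[27.2,0.7,-10.5,0,-0.271,0,1],[27.2,0.7,-10.5,0,-0.271,0,1],[27.2,0.7,-10.5,0,-0.271,0,1],[27.2,0.7,-10.5,0,-0.271,0,1]])

```text
clock: 21.75
tcp_pos: [423.1, -219.0, 309.4]
tool_rot: [0.501, -0.5, 0.499, -0.5]
wrist_force: [-0.0, -0.0, -0.6]
grip_width: 86.8
```

```bash
python3 look.py die5 245 80 405 240 4
```

```text
[ 423.1 -219.   309.4] 0.008 21.75
```

View pics/die5.png

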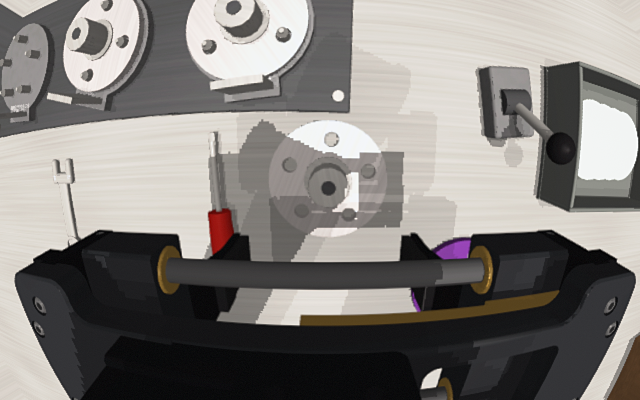

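View pics/die5c.png

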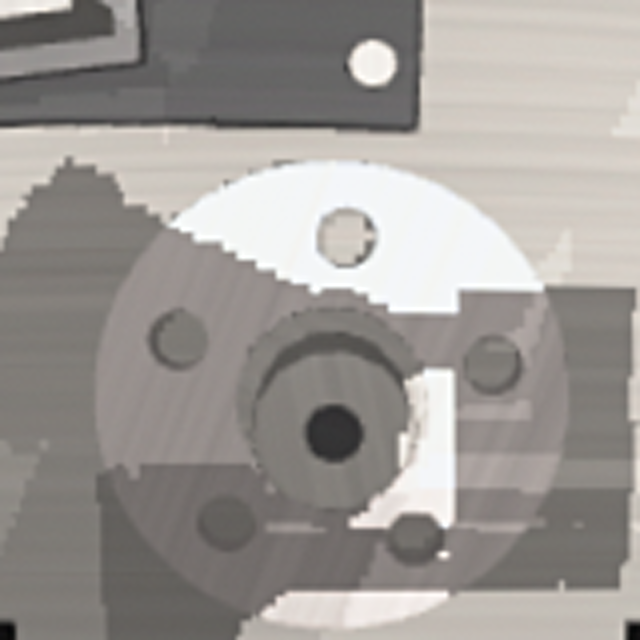

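```bash
python3 - <<'E'
from ov import *
uv=np.array([[347,238],[179,338],[493,365],[414,537],[228,522]])/4+[245,80]
f=diefit("wrist",uv,5,10,wc("die5"));print(f)
print(unproj("wrist",np.array([[334,434]])/4+[245,80],44,wc("die5")))
x,y,a=f[0]; print(a-np.pi/2)
dp,dr=goto([x,y,250],down(a-np.pi/2)); print(dp.round(2),dr.round(3))
E
```

```text
(array([ 4.41097714e+02, -2.21742293e+02, -8.28552689e-02]), np.float64(0.42913975501174306), np.float64(72.0))
[[ 440.70171887 -221.71202865   44.        ]]
-1.6536515956681215
[0.3  5.95 1.78] [0.001 0.085 0.001]
```

play_rows(commands=[[0.3,3,1.8,0,0.085,0,1],[0.3,5.9,1.8,0,0.085,0,1],[0.3,5.9,1.8,0,0.085,0,1],[0.3,5.9,1.8,0,0.085,0,1]])

```text
clock: 22.2
tcp_pos: [440.7, -222.7, 250.6]
tool_rot: [-0.48, 0.521, -0.52, 0.477]
wrist_force: [-0.8, -0.5, 0.8]
grip_width: 87.0
```

```bash
python3 g.py 441 -221.7 208 -1.6537
```

```text
[-0.11  4.26  0.03] [ 0.003 -0.001  0.002]
```

play_rows(commands=[[-0.08,2.5,0,0,0,0,1],[-0.08,4.25,0,0,0,0,1],[-0.08,4.25,0,0,0,0,0],[-0.08,4.25,0,0,0,0,0],[-0.08,4.25,0,0,0,0,0],[-0.08,4.25,0,0,0,0,0],[-0.08,4.25,0,0,0,0,0],[-0.08,4.25,0,0,0,0,0],[-0.08,4.25,0,0,0,0,0],[-0.08,4.25,0,0,0,0,0],[-0.08,4.25,0,0,0,0,0],[-0.08,4.25,0,0,0,0,0]])

```text
clock: 23.4
tcp_pos: [440.8, -222.3, 208.5]
tool_rot: [-0.478, 0.521, -0.521, 0.478]
wrist_force: [-0.1, 1.4, 2.2]
grip_width: 33.4
```

```bash
python3 look.py g5 220 130 430 280 3
```

```text
[ 440.8 -222.3  208.5] 0.001 23.4
```

View pics/g5c.png

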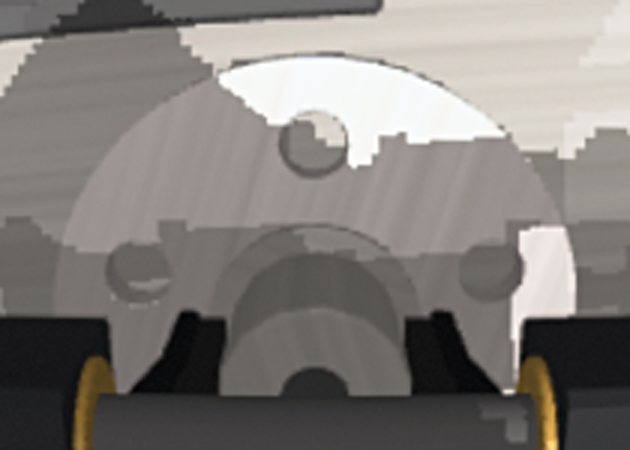

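```bash
python3 - <<'E'
from h import *
uv=np.array([[314,143],[138,272],[492,272]])/3+[220,130]
P=intool("g5",uv,10)[:,[0,2]]; print(P)
per=2*np.pi/5; t0=np.pi/2+np.array([0,per,-per])
s=least_squares(lambda v:(P-v[:2]-38*np.c_[np.cos(t0+v[2]),np.sin(t0+v[2])]).ravel(),[0,0,0]);print(s.x,s.fun.round(2))
v=s.x; yaw=-.093-np.pi/2-v[2]
c,sn=np.cos(yaw),np.sin(yaw); off=v[0]*np.array([c,sn])+v[1]*np.array([-sn,c])
print("yaw",yaw,"tcp",np.array([602.9,170.3])-off)
E
```

```text
[[ -0.19756275  38.32637267]
 [-36.08871337  11.89138675]
 [ 36.10849066  11.91461199]]
[-0.02943231  0.21571499  0.00145545] [-0.11  0.11  0.1  -0.01  0.01 -0.1 ]
yaw -1.6652517733709533 tcp [602.68247067 170.29104406]
```

play_rows(commands=[[0,-5,0,0,0,0,0],[0,-10,0,0,0,0,0],[0,-10,0,0,0,0,0]])

```text
clock: 23.75
tcp_pos: [442.3, -225.1, 313.9]
tool_rot: [0.475, -0.518, 0.524, -0.481]
wrist_force: [0.4, -0.6, -3.1]
grip_width: 33.1
```

```bash
python3 g.py 602.7 170.3 295 -1.665
```

```text
[-40.77   2.1   12.55] [-0.013  0.008 -0.001]
```

play_rows(commands=[[-40.8,1.6,12.7,0,0.008,0,0],[-40.8,1.6,12.7,0,0.008,0,0],[-40.8,1.6,12.7,0,0.008,0,0],[-40.8,1.6,12.7,0,0.008,0,0],[-40.8,1.6,12.7,0,0.008,0,0],[-40.8,1.6,12.7,0,0.008,0,0],[-40.8,1.6,12.7,0,0.008,0,0],[-40.8,1.6,12.7,0,0.008,0,0],[-40.8,1.6,12.7,0,0.008,0,0],[-40.8,1.6,12.7,0,0.008,0,0],[-40.8,1.6,12.7,0,0.008,0,0]])

```text
clock: 24.85
tcp_pos: [601.4, 173.5, 290.1]
tool_rot: [0.478, -0.522, 0.523, -0.475]
wrist_force: [-0.1, -0.8, -3.0]
grip_width: 33.0
```

```bash
python3 g.py 602.7 170.3 255 -1.665
```

```text
[0.3  3.51 0.17] [0.003 0.002 0.003]
```

play_rows(commands=[[0.3,2,0.17,0,0,0,0],[0.3,3.5,0.17,0,0,0,0],[0.3,3.5,0.17,0,0,0,0],[0.3,3.5,0.17,0,0,0,0]])

```text
clock: 25.25
tcp_pos: [603.1, 169.3, 257.0]
tool_rot: [-0.476, 0.523, -0.523, 0.475]
wrist_force: [0.2, 1.1, -3.4]
grip_width: 32.8
```

```bash
python3 g.py 602.7 170.3 242 -1.665; python3 look.py p5; python3 - <<'E'
from ov import *
overlay("p5",602.9,170.3,-.093,5,(200,80,450,260),3,"pics/op5.png")
E
```

```text
[-0.09  1.5  -0.04] [ 0.001 -0.     0.001]
[603.1 169.3 257. ] 0.005 25.25
```

View pics/op5.png

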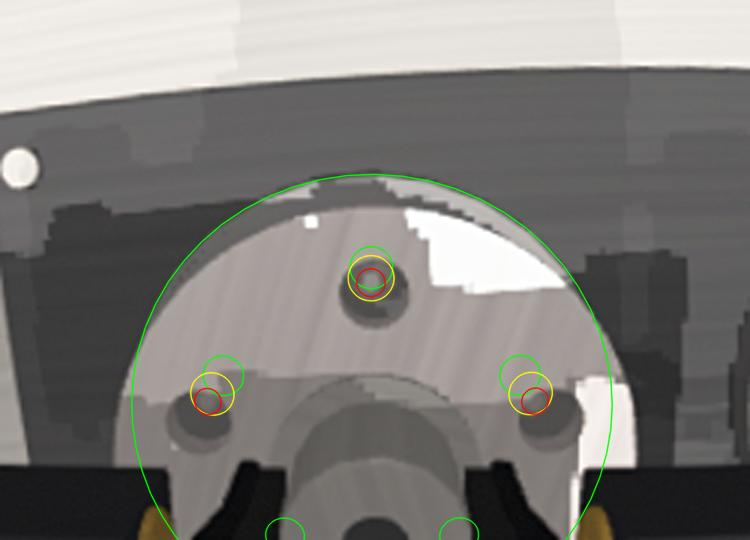

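play_rows(commands=[[-0.08,0.5,-0.03,0,0,0,0],[-0.08,1.0,-0.03,0,0,0,0],[-0.08,1.5,-0.03,0,0,0,0],[-0.08,1.5,-0.03,0,0,0,0]])

```text
clock: 25.7
tcp_pos: [602.7, 171.1, 241.5]
tool_rot: [-0.477, 0.523, -0.522, 0.476]
wrist_force: [-0.3, 0.0, -4.1]
grip_width: 33.3
```

```bash
python3 g.py 602.7 170.3 228.5 -1.665; python3 look.py p5c 200 80 450 260 3
```

```text
[0.08 1.3  0.01] [0.001 0.001 0.001]
[602.7 171.1 241.5] 0.007 25.7
```

View pics/p5cc.png

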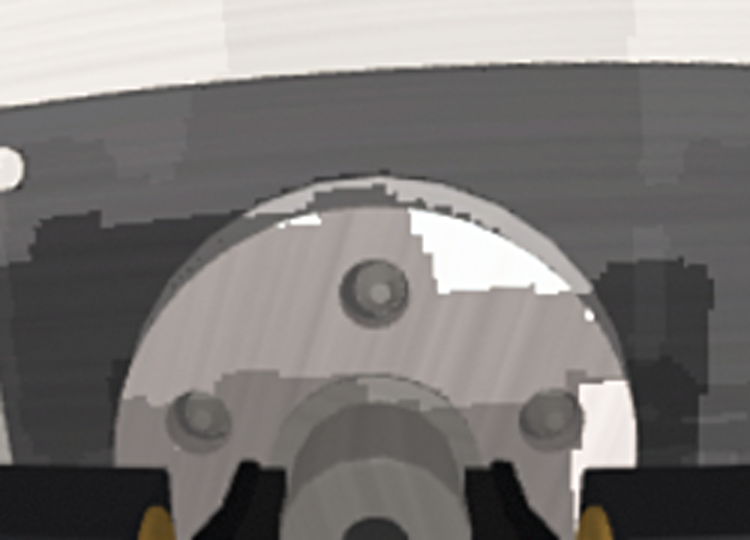

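play_rows(commands=[[0.05,0.5,0,0,0,0,0],[0.05,1.0,0,0,0,0,0],[0.05,1.3,0,0,0,0,0],[0.05,1.45,0,0,0,0,0],[0.05,1.45,0,0,0,0,0]])

```text
clock: 26.25
tcp_pos: [603.0, 170.3, 228.5]
tool_rot: [-0.476, 0.523, -0.522, 0.476]
wrist_force: [-3.7, 0.1, 3.7]
grip_width: 33.0
```

play_rows(commands=[[0,0,0,0,0,0,1],[0,0,0,0,0,0,1],[0,0,0,0,0,0,1],[0,0,0,0,0,0,1],[0,-2,0,0,0,0,1],[0,-6,0,0,0,0,1],[0,-9,0,0,0,0,1],[0,-9,0,0,0,0,1],[0,-9,0,0,0,0,1]])

```text
clock: 27.15
tcp_pos: [603.2, 170.5, 318.4]
tool_rot: [0.476, -0.523, 0.523, -0.477]
wrist_force: [0.1, 0.3, -0.1]
grip_width: 85.9
```

```bash
python3 look.py p5d; python3 - <<'E'
from ov import *
overlay("p5d",603.,170.2,-.093,5,(220,80,430,260),3,"pics/op5.png",die=20)
im=cv2.imread("pics/top0.png"); crop(im,175,145,225,225,7,"pics/trail.png")
im=cv2.imread("pics/scene0.png"); crop(im,345,290,470,390,6,"pics/srail.png")
E
```

```text
[603.2 170.5 318.4] 0.033 27.15
```

View pics/op5.png

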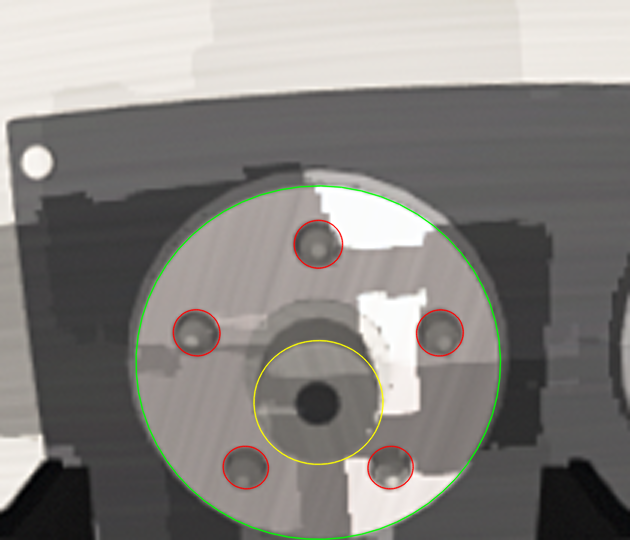

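View pics/trail.png

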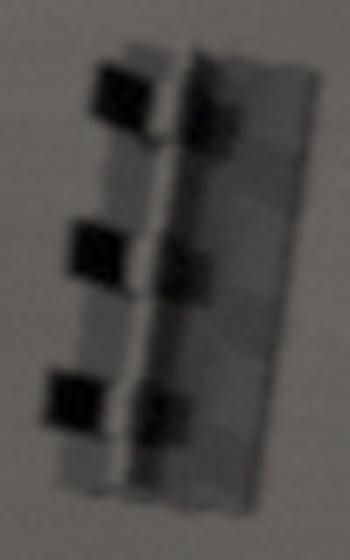

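View pics/srail.png

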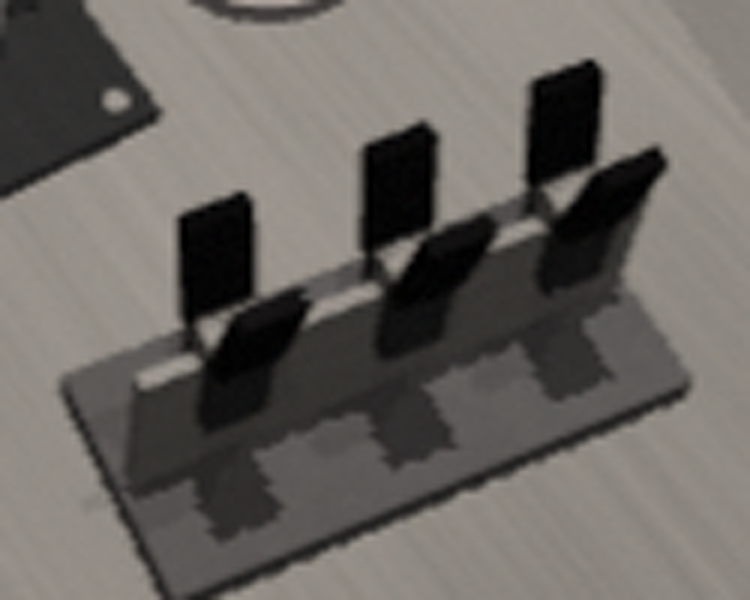

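```bash
python3 g.py 540 300 400 -0.1
```

```text
[-12.3   -8.27  -7.46] [ 1.000e-03 -1.564e+00 -1.000e-03]
```

play_rows(commands=[[0,-8.2,0,0,-0.3,0,1],[-3,-8.2,-2,0,-0.6,0,1],[-12,-8.2,-7.4,0,-1.56,0,1],[-12,-8.2,-7.4,0,-1.56,0,1],[-12,-8.2,-7.4,0,-1.56,0,1],[-12,-8.2,-7.4,0,-1.56,0,1],[-12,-8.2,-7.4,0,-1.56,0,1],[-12,-8.2,-7.4,0,-1.56,0,1],[-12,-8.2,-7.4,0,-1.56,0,1],[-12,-8.2,-7.4,0,-1.56,0,1],[-12,-8.2,-7.4,0,-1.56,0,1],[-12,-8.2,-7.4,0,-1.56,0,1]])

```text
clock: 28.4
tcp_pos: [540.2, 296.9, 398.1]
tool_rot: [0.707, -0.038, 0.036, -0.706]
wrist_force: [-0.4, -0.3, -0.7]
grip_width: 87.3
```

```bash
python3 g.py 540 400 400 1.44; python3 -c "
from h import *
print(bot.sense()['q'])"
```

```text
[-1.09 -0.2  10.26] [-0.    -1.544 -0.003]
[-1.07353052  0.28704029  0.64649604  1.56959056 -0.17543285  1.34686884
 -0.51101918]
```

play_rows(commands=[[-1,-0.2,10.2,0,-1.544,0,1],[-1,-0.2,10.2,0,-1.544,0,1],[-1,-0.2,10.2,0,-1.544,0,1],[-1,-0.2,10.2,0,-1.544,0,1],[-1,-0.2,10.2,0,-1.544,0,1],[-1,-0.2,10.2,0,-1.544,0,1],[-1,-0.2,10.2,0,-1.544,0,1],[-1,-0.2,10.2,0,-1.544,0,1],[-1,-0.2,10.2,0,-1.544,0,1],[-1,-0.2,10.2,0,-1.544,0,1],[-1,-0.2,10.2,0,-1.544,0,1],[-1,-0.2,10.2,0,-1.544,0,1]])

```text
clock: 29.6
tcp_pos: [541.1, 399.3, 400.6]
tool_rot: [-0.532, -0.465, 0.467, 0.532]
wrist_force: [0.1, 0.1, -0.4]
grip_width: 87.0
```

```bash
python3 look.py rail; python3 -c "
from h import *
print(bot.sense()['q'])"
```

```text
[541.1 399.3 400.6] 0.009 29.6
[-0.94372313  0.38024402  0.35958189  1.40666246 -0.13337089  1.38032424
  0.85538323]
```

View pics/rail.png

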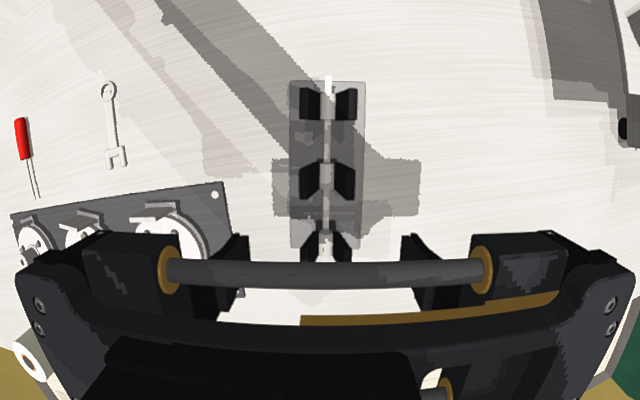

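```bash
python3 - <<'E'
from h import *
im=cv2.imread("pics/rail.png"); crop(im,270,65,390,265,4,"pics/railc.png")
E
```

```text
(no output)
```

View pics/railc.png

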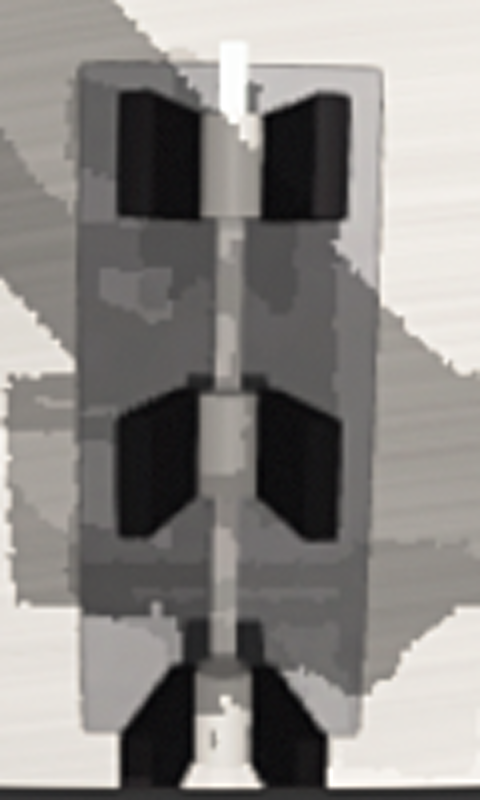

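```bash
python3 - <<'E'
from h import *
f=lambda L:unproj("wrist",np.array(L)/4+[270,65],135,wc("rail"))
for L in ([[118,90],[118,218],[350,95],[348,218]],[[117,425],[119,538],[342,422],[337,540]],[[121,735],[327,735]]):
    P=f(L); print(P.round(1).tolist(), P.mean(0))
    print(intool("rail",np.array(L)/4+[270,65],135).round(1)[:,[0,2]].tolist())
# plate centre line top edge z=80 
P=unproj("wrist",np.array([[228,300],[224,600]])/4+[270,65],80,wc("rail")); print(P, np.arctan2(*(P[0]-P[1])[[1,0]]))
E
```

```text
[[437.8, 393.0, 135.0], [463.1, 389.5, 135.0], [444.6, 437.8, 135.0], [468.9, 434.3, 135.0]] [453.59874205 413.65145611 135.        ]
[[-19.5, 101.2], [-19.6, 75.6], [25.8, 100.3], [25.5, 75.7]]
[[504.0, 383.4, 135.0], [527.2, 380.4, 135.0], [509.3, 428.3, 135.0], [533.5, 424.5, 135.0]] [518.50581112 404.14803695 135.        ]
[[-20.3, 34.2], [-20.3, 10.9], [24.9, 34.9], [24.3, 10.5]]
[[570.3, 374.0, 135.0], [576.2, 417.9, 135.0]] [573.25380977 395.96405936 135.        ]
[[-20.9, -32.7], [23.4, -32.7]]
[[485.01263773 408.73613398  80.        ]
 [559.59276672 397.91596024  80.        ]] 2.997516716353548
```

```bash
python3 g.py 518.5 404.1 330 1.427
```

```text
[0.19 7.08 2.3 ] [-0.001  0.011 -0.001]
```

play_rows(commands=[[0.2,3,2.3,0,0.011,0,1],[0.2,7,2.3,0,0.011,0,1],[0.2,7,2.3,0,0.011,0,1],[0.2,7,2.3,0,0.011,0,1]])

```text
clock: 30.05
tcp_pos: [518.8, 404.1, 331.6]
tool_rot: [0.535, 0.462, -0.464, -0.534]
wrist_force: [1.4, 1.0, 0.2]
grip_width: 87.0
```

```bash
python3 g.py 518.5 404.1 280 1.427; python3 look.py cB
```

```text
[0.01 5.16 0.02] [-0.001  0.001 -0.002]
[518.8 404.1 331.6] 0.011 30.05
```

View pics/cB.png

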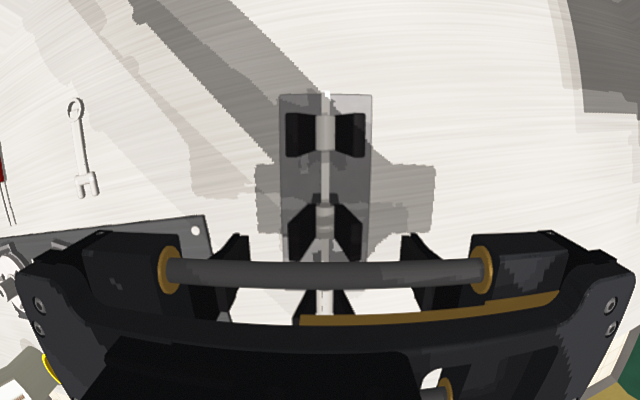

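play_rows(commands=[[0,2.5,0,0,0,0,1],[0,5.1,0,0,0,0,1],[0,5.1,0,0,0,0,1],[0,5.1,0,0,0,0,0],[0,5.1,0,0,0,0,0],[0,5.1,0,0,0,0,0],[0,5.1,0,0,0,0,0],[0,5.1,0,0,0,0,0],[0,5.1,0,0,0,0,0],[0,5.1,0,0,0,0,0],[0,5.1,0,0,0,0,0],[0,5.1,0,0,0,0,0]], newtons=25)

```text
clock: 31.3
tcp_pos: [519.5, 404.6, 284.5]
tool_rot: [-0.534, -0.465, 0.462, 0.534]
wrist_force: [-3.0, -2.0, 13.1]
grip_width: 27.1
```

play_rows(commands=[[0,0,0,0,0,0,0],[0,0,0,0,0,0,0],[0,0,0,0,0,0,0],[0,0,0,0,0,0,0]])

```text
clock: 31.7
tcp_pos: [519.4, 404.6, 284.5]
tool_rot: [-0.534, -0.465, 0.462, 0.534]
wrist_force: [-3.3, -2.6, 13.3]
grip_width: 27.1
```

```bash
python3 look.py cB2 200 60 450 290 3
```

```text
[519.4 404.6 284.5] 0.001 31.7
```

View pics/cB2c.png

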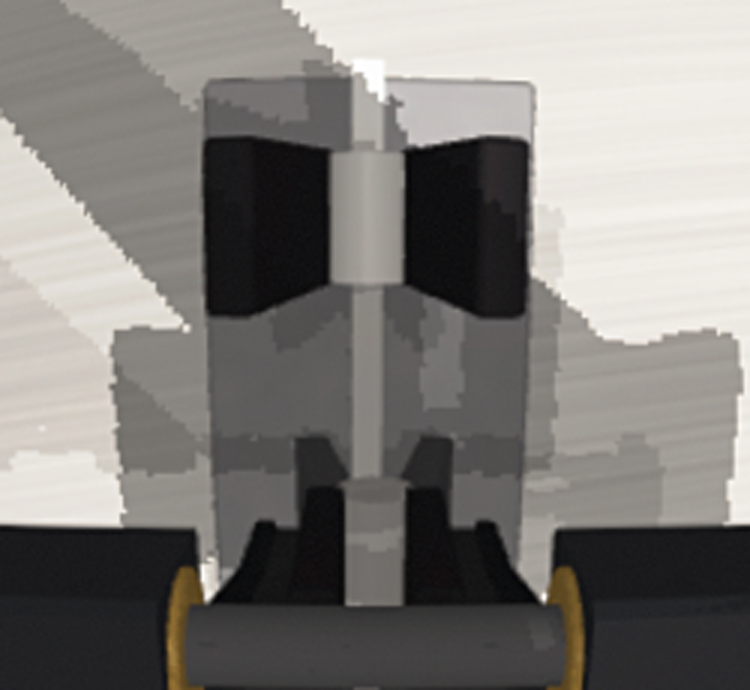

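play_rows(commands=[[0,-2,0,0,0,0,0],[0,-6,0,0,0,0,0],[0,-11,0,0,0,0,0],[0,-11.5,0,0,0,0,0],[0,-11.5,0,0,0,0,0]])

```text
clock: 32.25
tcp_pos: [519.1, 404.4, 398.1]
tool_rot: [-0.534, -0.465, 0.462, 0.534]
wrist_force: [-0.4, 0.2, -1.5]
grip_width: 27.0
```

```bash
python3 g.py 541.2 176.1 350 -0.093; python3 look.py cB3 200 60 450 290 3
```

```text
[-22.3    4.75  -5.41] [-0.     1.522  0.005]
[519.1 404.4 398.1] 0.064 32.25
```

View pics/cB3c.png

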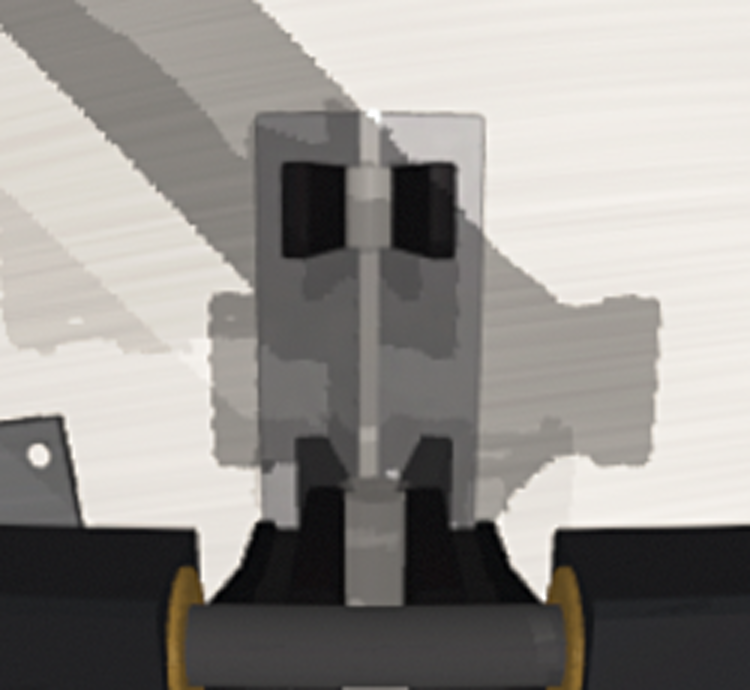

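play_rows(commands=[[-22.3,4.6,-5.4,0,1.52,0,0],[-22.3,4.6,-5.4,0,1.52,0,0],[-22.3,4.6,-5.4,0,1.52,0,0],[-22.3,4.6,-5.4,0,1.52,0,0],[-22.3,4.6,-5.4,0,1.52,0,0],[-22.3,4.6,-5.4,0,1.52,0,0],[-22.3,4.6,-5.4,0,1.52,0,0],[-22.3,4.6,-5.4,0,1.52,0,0],[-22.3,4.6,-5.4,0,1.52,0,0],[-22.3,4.6,-5.4,0,1.52,0,0],[-22.3,4.6,-5.4,0,1.52,0,0],[-22.3,4.6,-5.4,0,1.52,0,0]])

```text
clock: 33.5
tcp_pos: [540.0, 175.9, 348.4]
tool_rot: [0.707, -0.032, 0.03, -0.706]
wrist_force: [-0.1, 0.1, -1.2]
grip_width: 26.8
```

```bash
python3 g.py 541.2 176.1 315 -0.093; python3 look.py f5; python3 - <<'E'
from ov import *
overlay("f5",603,170.3,-.093,5,(200,100,450,300),3,"pics/of5.png")
E
```

```text
[0.12 3.34 0.03] [ 0.002  0.005 -0.002]
[540.  175.9 348.4] 0.015 33.5
```

View pics/of5.png

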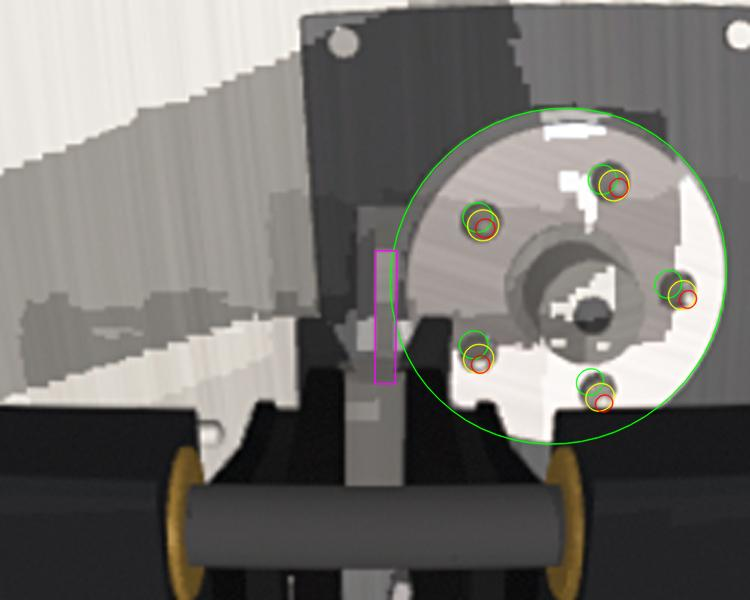

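play_rows(commands=[[0.12,2,0.03,0,0.003,0,0],[0.12,3.3,0.03,0,0.003,0,0],[0.12,3.3,0.03,0,0.003,0,0],[0.12,3.3,0.03,0,0.003,0,0]])

```text
clock: 33.95
tcp_pos: [541.7, 176.0, 316.7]
tool_rot: [0.707, -0.033, 0.033, -0.706]
wrist_force: [0.9, 0.0, -0.9]
grip_width: 27.0
```

```bash
python3 g.py 541.2 176.1 280 -0.093; python3 look.py f5b; python3 - <<'E'
from ov import *
overlay("f5b",603,170.3,-.093,5,(200,100,450,300),3,"pics/of5.png")
E
```

```text
[-0.05  3.67  0.  ] [ 0.001 -0.    -0.001]
[541.7 176.  316.7] 0.006 33.95
```

View pics/of5.png

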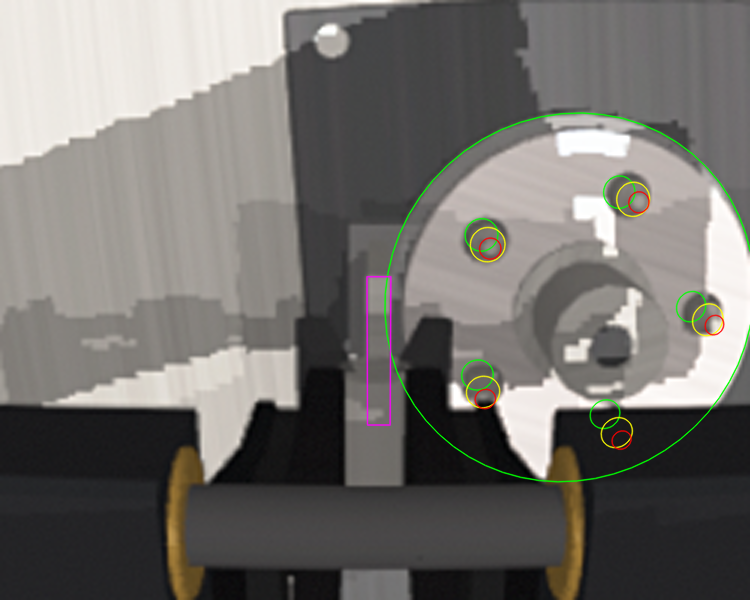

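Fin is centred between the open jaws. Lower and press.

play_rows(commands=[[-0.05,1,0,0,0,0,0],[-0.05,2,0,0,0,0,0],[-0.05,3,0,0,0,0,0],[-0.05,3.8,0,0,0,0,0],[-0.05,3.8,0,0,0,0,0]])

```text
clock: 34.5
tcp_pos: [540.7, 176.0, 277.2]
tool_rot: [0.707, -0.034, 0.032, -0.706]
wrist_force: [-0.6, 0.4, -1.8]
grip_width: 27.1
```

play_rows(commands=[[0.03,0.2,0,0,0,0,0],[0.03,0.4,0,0,0,0,0],[0.03,0.6,0,0,0,0,0],[0.03,0.8,0,0,0,0,0],[0.03,0.8,0,0,0,0,0]])

```text
clock: 35.0
tcp_pos: [542.0, 176.1, 272.6]
tool_rot: [-0.706, 0.033, -0.033, 0.707]
wrist_force: [-3.2, -0.7, 7.8]
grip_width: 26.9
```

play_rows(commands=[[0,0,0,0,0,0,1],[0,0,0,0,0,0,1],[0,0,0,0,0,0,1],[0,0,0,0,0,0,1],[0,0,0,0,0,0,1],[0,0,0,0,0,0,1],[0,-4,0,0,0,0,1],[0,-8,0,0,0,0,1],[0,-8,0,0,0,0,1],[0,-8,0,0,0,0,1]])

```text
clock: 36.0
tcp_pos: [541.9, 176.1, 351.9]
tool_rot: [-0.706, 0.033, -0.034, 0.707]
wrist_force: [0.5, 1.0, -0.5]
grip_width: 86.4
```

```bash
python3 look.py f5c 200 60 450 290 3; python3 -c "
from h import *
im=viewer.read_camera('scene'); crop(im,210,180,380,340,4,'pics/s5.png')"; python3 g.py 453.6 413.7 400 1.427
```

```text
[541.9 176.1 351.9] 0.042 36.0
[-10.95  -5.01  22.83] [-1.000e-03 -1.521e+00 -2.000e-03]
```

View pics/f5cc.png

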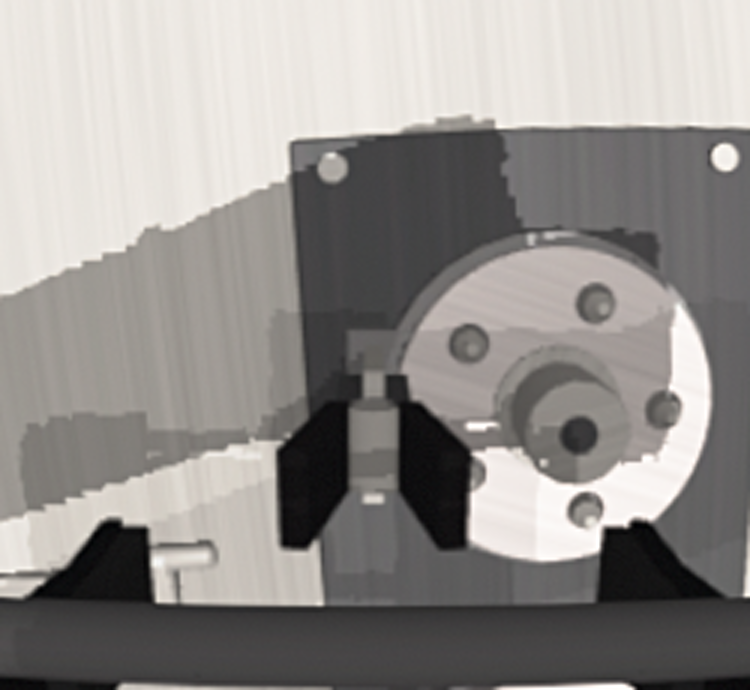

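View pics/s5.png

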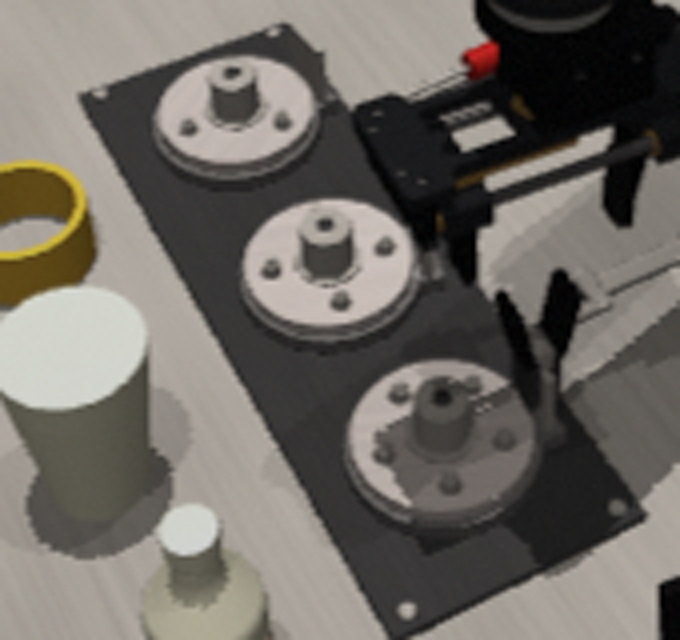

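play_rows(commands=[[-11,-5,22.8,0,-1.52,0,1],[-11,-5,22.8,0,-1.52,0,1],[-11,-5,22.8,0,-1.52,0,1],[-11,-5,22.8,0,-1.52,0,1],[-11,-5,22.8,0,-1.52,0,1],[-11,-5,22.8,0,-1.52,0,1],[-11,-5,22.8,0,-1.52,0,1],[-11,-5,22.8,0,-1.52,0,1],[-11,-5,22.8,0,-1.52,0,1],[-11,-5,22.8,0,-1.52,0,1],[-11,-5,22.8,0,-1.52,0,1],[-11,-5,22.8,0,-1.52,0,1]])

```text
clock: 37.3
tcp_pos: [453.4, 413.3, 399.6]
tool_rot: [0.536, 0.461, -0.463, -0.535]
wrist_force: [0.5, 0.3, 0.4]
grip_width: 87.1
```

```bash
python3 g.py 453.6 413.7 331 1.427; python3 look.py cA
```

```text
[ 0.06  6.86 -0.02] [-0.001 -0.004 -0.002]
[453.4 413.3 399.6] 0.004 37.3
```

View pics/cA.png

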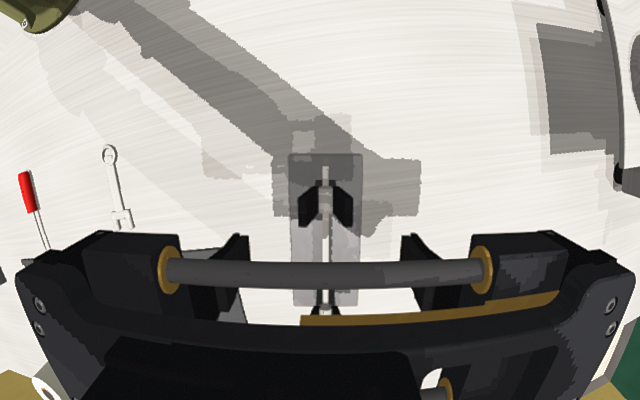

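```bash
python3 - <<'E'
from h import *
im=cv2.imread("pics/cA.png"); crop(im,280,150,370,250,7,"pics/cAc.png")
E
```

```text
(no output)
```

View pics/cAc.png

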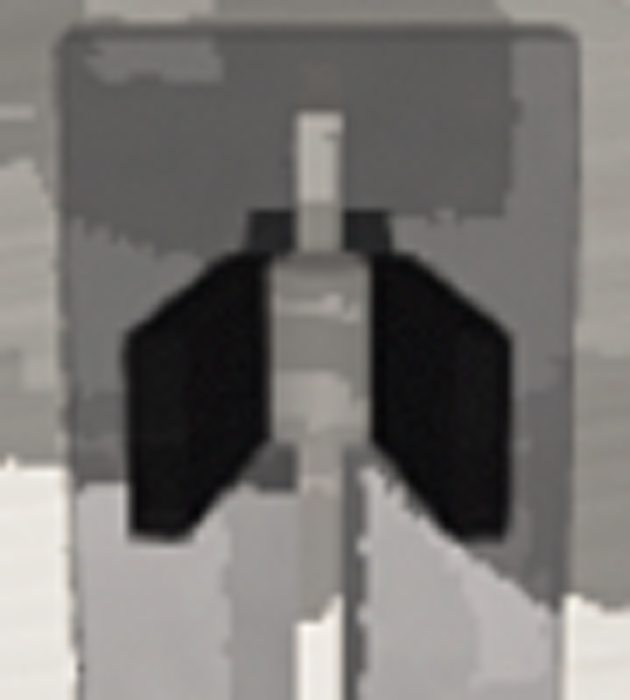

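```bash
python3 - <<'E'
from h import *
P=intool("cA",np.array([[126,340],[130,540],[511,340],[507,540]])/7+[280,150],135); print(P[:,[0,2]].round(1).tolist(),P.mean(0))
P=unproj("wrist",np.array([[126,340],[130,540],[511,340],[507,540]])/7+[280,150],135,wc("cA")); print(P.mean(0))
E
```

```text
[[-21.6, 11.9], [-21.7, -12.7], [23.3, 11.9], [23.4, -12.7]] [  0.86250795 264.62557362  -0.41177344]
[453.52045293 413.64170323 135.        ]
```

Confirmed at (453.5, 413.6). Descend and grip.

play_rows(commands=[[0.08,4,0,0,0,0,1],[0.08,8,0,0,0,0,1],[0.08,10,0,0,0,0,1],[0.08,11.9,0,0,0,0,1],[0.08,11.9,0,0,0,0,1],[0.08,11.9,0,0,0,0,0],[0.08,11.9,0,0,0,0,0],[0.08,11.9,0,0,0,0,0],[0.08,11.9,0,0,0,0,0],[0.08,11.9,0,0,0,0,0],[0.08,11.9,0,0,0,0,0],[0.08,11.9,0,0,0,0,0]])

```text
clock: 38.55
tcp_pos: [454.1, 414.0, 283.3]
tool_rot: [0.535, 0.463, -0.462, -0.535]
wrist_force: [-1.9, -2.2, 11.6]
grip_width: 38.9
```

play_rows(commands=[[0,0,0,0,0,0,0],[0,0,0,0,0,0,0],[0,0,0,0,0,0,0],[0,0,0,0,0,0,0],[0,0,0,0,0,0,0],[0,0,0,0,0,0,0]])

```text
clock: 39.15
tcp_pos: [454.4, 414.5, 285.4]
tool_rot: [-0.535, -0.464, 0.461, 0.535]
wrist_force: [-2.1, -2.5, 14.1]
grip_width: 27.1
```

play_rows(commands=[[0,-2,0,0,0,0,0],[0,-6,0,0,0,0,0],[0,-11,0,0,0,0,0],[0,-11.5,0,0,0,0,0],[0,-11.5,0,0,0,0,0]])

```text
clock: 39.65
tcp_pos: [454.0, 414.4, 398.8]
tool_rot: [-0.535, -0.464, 0.461, 0.535]
wrist_force: [-0.6, -1.1, -1.5]
grip_width: 26.9
```

```bash
python3 g.py 510 200 400 0.3; python3 look.py cA3 200 60 450 290 3
```

```text
[-20.41  -0.17  -8.64] [-0.     1.126  0.004]
[454.  414.4 398.8] 0.066 39.65
```

View pics/cA3c.png

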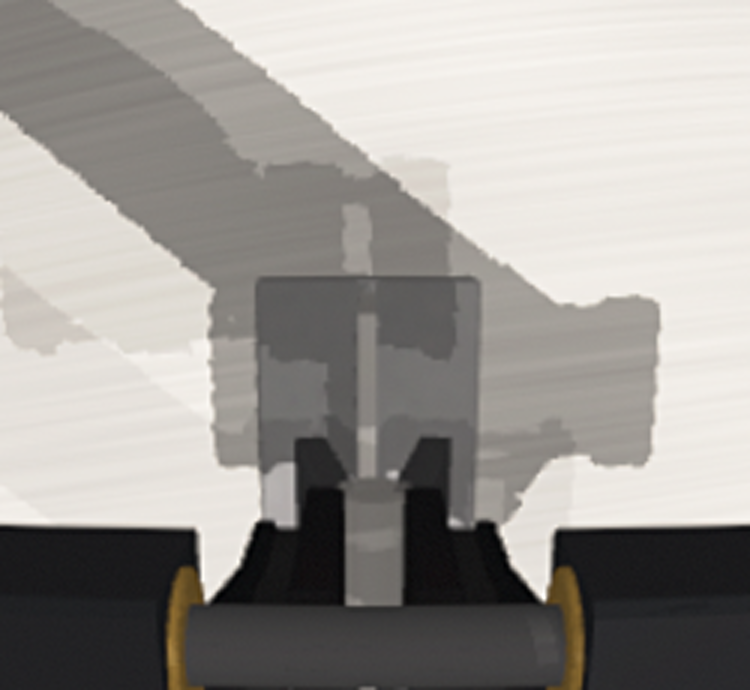

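```bash
python3 g.py 537.5 30.3 390 -0.283
```

```text
[-36.77   0.65 -13.85] [-0.     1.709 -0.   ]
```

play_rows(commands=[[-36.8,0.5,-13.8,0,1.709,0,0],[-36.8,0.5,-13.8,0,1.709,0,0],[-36.8,0.5,-13.8,0,1.709,0,0],[-36.8,0.5,-13.8,0,1.709,0,0],[-36.8,0.5,-13.8,0,1.709,0,0],[-36.8,0.5,-13.8,0,1.709,0,0],[-36.8,0.5,-13.8,0,1.709,0,0],[-36.8,0.5,-13.8,0,1.709,0,0],[-36.8,0.5,-13.8,0,1.709,0,0],[-36.8,0.5,-13.8,0,1.709,0,0],[-36.8,0.5,-13.8,0,1.709,0,0],[-36.8,0.5,-13.8,0,1.709,0,0]])

```text
clock: 40.9
tcp_pos: [536.3, 30.2, 389.4]
tool_rot: [0.7, -0.103, 0.1, -0.699]
wrist_force: [0.1, -0.5, -0.9]
grip_width: 27.0
```

```bash
python3 g.py 537.5 30.3 318 -0.283
```

```text
[0.14 7.14 0.06] [ 0.002 -0.005 -0.004]
```

play_rows(commands=[[0.1,3,0.06,0,-0.003,0,0],[0.1,6,0.06,0,-0.003,0,0],[0.1,7,0.06,0,-0.003,0,0],[0.1,7,0.06,0,-0.003,0,0],[0.1,7,0.06,0,-0.003,0,0]])

```text
clock: 41.4
tcp_pos: [538.4, 30.4, 322.2]
tool_rot: [0.7, -0.099, 0.099, -0.7]
wrist_force: [0.4, -0.4, -1.5]
grip_width: 27.3
```

```bash
python3 g.py 537.5 30.3 281 -0.283; python3 look.py f4; python3 - <<'E'
from ov import *
overlay("f4",597.,13,-.283,4,(200,100,450,300),3,"pics/of4.png")
E
```

```text
[-0.08  4.12 -0.03] [0.    0.003 0.   ]
[538.4  30.4 322.2] 0.004 41.4
```

View pics/of4.png

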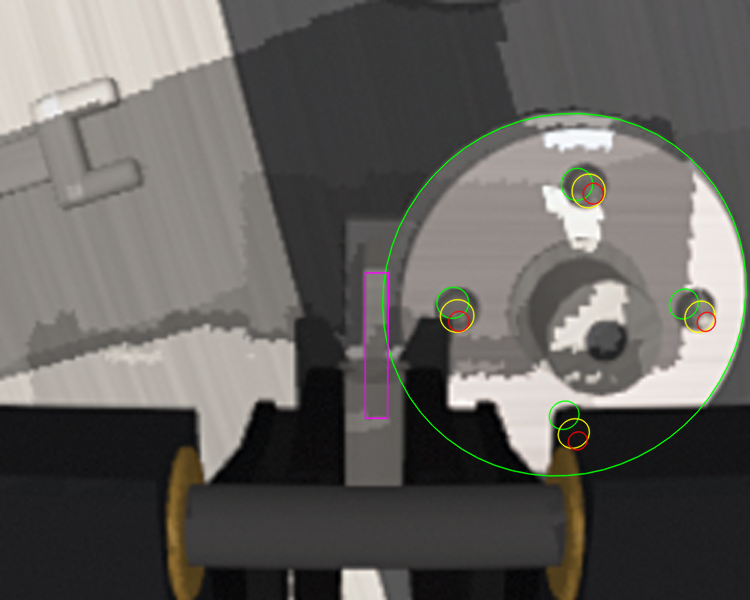

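play_rows(commands=[[-0.05,1,0,0,0,0,0],[-0.05,2,0,0,0,0,0],[-0.05,3,0,0,0,0,0],[-0.05,4,0,0,0,0,0],[-0.05,4.3,0,0,0,0,0],[-0.05,4.5,0,0,0,0,0],[-0.05,4.7,0,0,0,0,0],[-0.05,4.9,0,0,0,0,0],[-0.05,4.9,0,0,0,0,0]])

```text
clock: 42.35
tcp_pos: [538.0, 30.6, 273.6]
tool_rot: [-0.7, 0.098, -0.099, 0.7]
wrist_force: [-0.1, 0.6, 2.2]
grip_width: 27.4
```

play_rows(commands=[[0,0.2,0,0,0,0,0],[0,0.3,0,0,0,0,0],[0,0.3,0,0,0,0,0]])

```text
clock: 42.65
tcp_pos: [538.3, 30.4, 273.2]
tool_rot: [-0.699, 0.099, -0.099, 0.701]
wrist_force: [-7.9, -0.8, 22.3]
grip_width: 27.0
```

Fully down. Release.

play_rows(commands=[[0,-0.2,0,0,0,0,0],[0,-0.2,0,0,0,0,1],[0,-0.2,0,0,0,0,1],[0,-0.2,0,0,0,0,1],[0,-0.2,0,0,0,0,1],[0,-0.2,0,0,0,0,1],[0,-0.2,0,0,0,0,1],[0,-4,0,0,0,0,1],[0,-8,0,0,0,0,1],[0,-10,0,0,0,0,1],[0,-10,0,0,0,0,1],[0,-10,0,0,0,0,1]])

```text
clock: 43.85
tcp_pos: [537.6, 30.6, 369.7]
tool_rot: [-0.7, 0.099, -0.099, 0.7]
wrist_force: [0.0, 1.0, -0.2]
grip_width: 86.8
```

```bash
python3 look.py f4c 200 60 450 290 3; python3 g.py 560 200 400 0.6
```

```text
[537.6  30.6 369.7] 0.029 43.85
[-2.5  -3.12 16.9 ] [-0.    -0.88  -0.002]
```

View pics/f4cc.png

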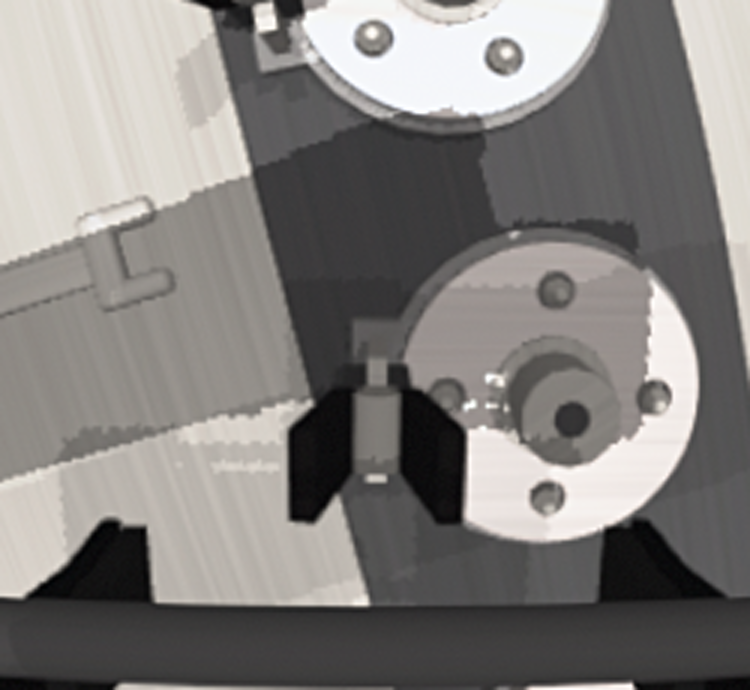

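```bash
python3 g.py 585 394.5 400 1.427
```

```text
[-5.47 -3.12 36.28] [-1.000e-03 -1.707e+00 -2.000e-03]
```

play_rows(commands=[[-5.5,-3.1,36.2,0,-1.707,0,1],[-5.5,-3.1,36.2,0,-1.707,0,1],[-5.5,-3.1,36.2,0,-1.707,0,1],[-5.5,-3.1,36.2,0,-1.707,0,1],[-5.5,-3.1,36.2,0,-1.707,0,1],[-5.5,-3.1,36.2,0,-1.707,0,1],[-5.5,-3.1,36.2,0,-1.707,0,1],[-5.5,-3.1,36.2,0,-1.707,0,1],[-5.5,-3.1,36.2,0,-1.707,0,1],[-5.5,-3.1,36.2,0,-1.707,0,1],[-5.5,-3.1,36.2,0,-1.707,0,1],[-5.5,-3.1,36.2,0,-1.707,0,1]])

```text
clock: 45.1
tcp_pos: [584.8, 393.6, 398.1]
tool_rot: [-0.533, -0.463, 0.465, 0.534]
wrist_force: [-0.7, 0.1, 0.9]
grip_width: 87.1
```

```bash
python3 look.py cC 280 150 370 250 7
```

```text
[584.8 393.6 398.1] 0.48 45.1
```

View pics/cCc.png

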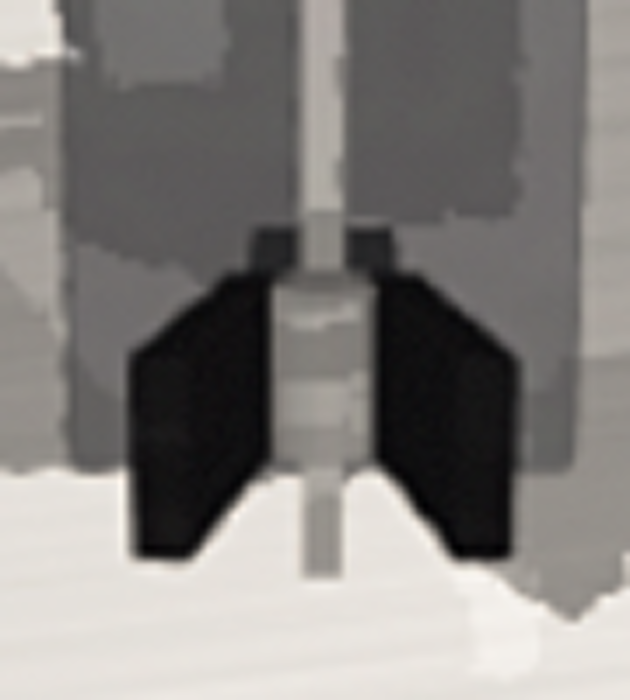

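```bash
python3 - <<'E'
from h import *
uv=np.array([[130,358],[134,560],[518,358],[512,560]])/7+[280,150]
P=unproj("wrist",uv,135,wc("cC")); m=P.mean(0); print(m)
dp,dr=goto([m[0],m[1],331],down(1.427)); print(dp.round(2),dr.round(3),bot.sense()["tcp_pos"])
E
```

```text
[586.35821983 394.04404788 135.        ]
[ 0.09  6.72 -0.17] [-0.003  0.005 -0.003] [584.7847757  393.50662131 398.24697086]
```

play_rows(commands=[[0.05,4,-0.15,0,0.003,0,1],[0.05,6.7,-0.15,0,0.003,0,1],[0.05,6.7,-0.15,0,0.003,0,1]])

```text
clock: 45.45
tcp_pos: [584.8, 393.1, 327.0]
tool_rot: [-0.535, -0.458, 0.466, 0.536]
wrist_force: [-0.6, 0.3, 0.5]
grip_width: 87.3
```

```bash
python3 g.py 586.2 394.1 280.5 1.427
```

```text
[ 0.16  4.65 -0.16] [-0.008 -0.004 -0.008]
```

play_rows(commands=[[0.08,2.5,-0.1,0,0,0,1],[0.08,4.6,-0.1,0,0,0,1],[0.08,4.6,-0.1,0,0,0,1],[0.08,4.6,-0.1,0,0,0,0],[0.08,4.6,-0.1,0,0,0,0],[0.08,4.6,-0.1,0,0,0,0],[0.08,4.6,-0.1,0,0,0,0],[0.08,4.6,-0.1,0,0,0,0],[0.08,4.6,-0.1,0,0,0,0],[0.08,4.6,-0.1,0,0,0,0],[0.08,4.6,-0.1,0,0,0,0],[0.08,4.6,-0.1,0,0,0,0]])

```text
clock: 46.65
tcp_pos: [588.2, 394.8, 291.2]
tool_rot: [-0.535, -0.463, 0.461, 0.535]
wrist_force: [-2.3, -1.2, 9.9]
grip_width: 27.0
```

play_rows(commands=[[0,0,0,0,0,0,0],[0,0,0,0,0,0,0],[0,0,0,0,0,0,0],[0,0,0,0,0,0,0]])

```text
clock: 47.05
tcp_pos: [588.1, 394.8, 291.2]
tool_rot: [-0.535, -0.463, 0.461, 0.535]
wrist_force: [-2.7, -1.1, 9.7]
grip_width: 27.2
```

play_rows(commands=[[0,-2,0,0,0,0,0],[0,-6,0,0,0,0,0],[0,-11,0,0,0,0,0],[0,-11.5,0,0,0,0,0],[0,-11.5,0,0,0,0,0]])

```text
clock: 47.55
tcp_pos: [588.0, 394.7, 405.4]
tool_rot: [0.535, 0.464, -0.46, -0.535]
wrist_force: [-0.2, -0.5, -1.6]
grip_width: 27.2
```

```bash
python3 g.py 560 100 400 0.6; python3 look.py cC3 200 60 450 290 3
```

```text
[-29.56   0.45  -1.54] [0.002 0.824 0.004]
[588.  394.7 405.4] 0.066 47.55
```

View pics/cC3c.png

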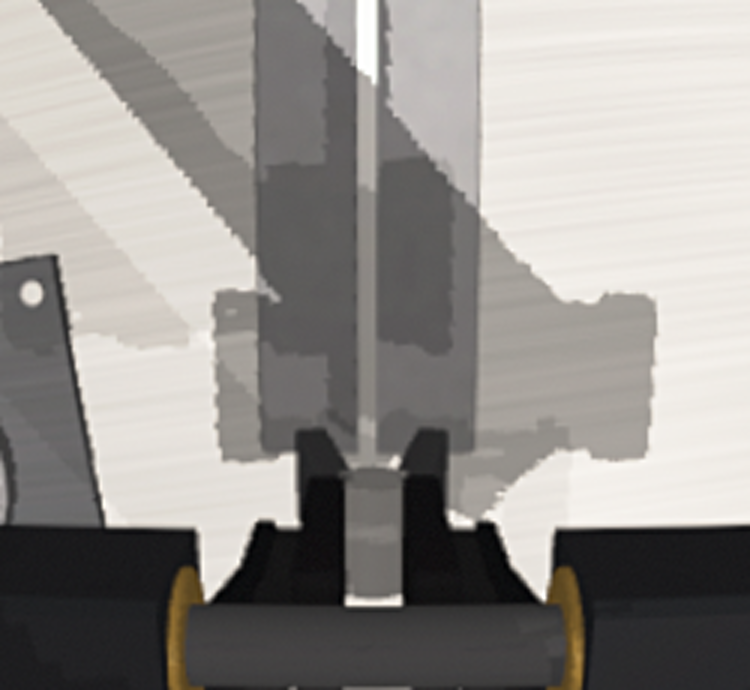

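```bash
python3 g.py 526 -156.5 400 0.083
```

```text
[-55.42   0.26  -1.98] [-0.     1.341  0.   ]
```

play_rows(commands=[[-55.4,0.2,-2,0,1.341,0,0],[-55.4,0.2,-2,0,1.341,0,0],[-55.4,0.2,-2,0,1.341,0,0],[-55.4,0.2,-2,0,1.341,0,0],[-55.4,0.2,-2,0,1.341,0,0],[-55.4,0.2,-2,0,1.341,0,0],[-55.4,0.2,-2,0,1.341,0,0],[-55.4,0.2,-2,0,1.341,0,0],[-55.4,0.2,-2,0,1.341,0,0],[-55.4,0.2,-2,0,1.341,0,0],[-55.4,0.2,-2,0,1.341,0,0],[-55.4,0.2,-2,0,1.341,0,0]])

```text
clock: 48.8
tcp_pos: [523.3, -164.1, 399.4]
tool_rot: [0.708, 0.024, -0.026, -0.705]
wrist_force: [0.0, 0.0, -0.5]
grip_width: 27.1
```

```bash
python3 g.py 526 -156.5 326 0.083
```

```text
[0.35 7.33 0.76] [ 0.003 -0.012 -0.004]
```

play_rows(commands=[[0,0,0,0,0,0,0],[0,0,0,0,0,0,0],[0,3,0,0,0,0,0],[0,6.9,0,0,0,0,0],[0,6.9,0,0,0,0,0],[0,6.9,0,0,0,0,0]])

```text
clock: 49.4
tcp_pos: [526.6, -154.7, 331.7]
tool_rot: [-0.706, -0.03, 0.031, 0.707]
wrist_force: [-0.1, -0.3, -0.7]
grip_width: 27.3
```

```bash
python3 g.py 526 -156.5 326 0.083
```

```text
[-0.07  0.57 -0.17] [-0.     0.002 -0.002]
```

play_rows(commands=[[-0.05,0.3,-0.15,0,0,0,0],[-0.05,0.5,-0.15,0,0,0,0],[-0.05,0.5,-0.15,0,0,0,0]])

```text
clock: 49.7
tcp_pos: [526.3, -158.0, 327.8]
tool_rot: [-0.706, -0.03, 0.029, 0.707]
wrist_force: [0.3, -0.1, -1.5]
grip_width: 27.1
```

```bash
python3 g.py 526 -156.5 287 0.083;  python3 look.py f3; python3 - <<'E'
from ov import *
overlay("f3",587.7,-149.7,.083,3,(200,100,450,300),3,"pics/of3.png")
E
```

```text
[-0.02  4.08  0.15] [-0.     0.     0.002]
[ 526.3 -158.   327.8] 0.003 49.7
```

View pics/of3.png

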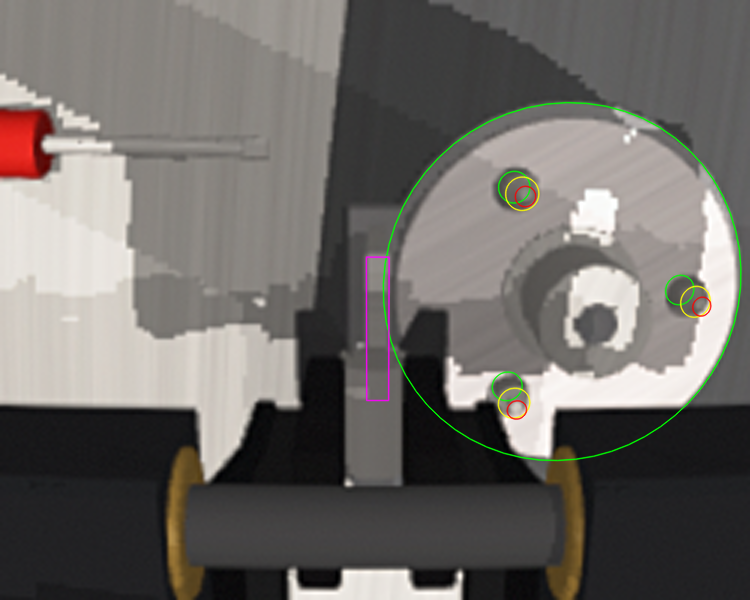

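play_rows(commands=[[0,1,0.1,0,0,0,0],[0,2,0.1,0,0,0,0],[0,3,0.1,0,0,0,0],[0,4,0.1,0,0,0,0],[0,4.4,0.1,0,0,0,0],[0,4.7,0.1,0,0,0,0],[0,4.9,0.1,0,0,0,0],[0,4.9,0.1,0,0,0,0]])

```text
clock: 50.55
tcp_pos: [526.0, -157.1, 279.2]
tool_rot: [-0.706, -0.029, 0.029, 0.707]
wrist_force: [-3.3, 1.1, 7.4]
grip_width: 26.9
```

play_rows(commands=[[0,0.15,0,0,0,0,0],[0,0.15,0,0,0,0,0]])

```text
clock: 50.75
tcp_pos: [526.1, -157.4, 279.1]
tool_rot: [-0.706, -0.029, 0.029, 0.707]
wrist_force: [-5.7, 2.4, 16.2]
grip_width: 27.1
```

play_rows(commands=[[0,0,0,0,0,0,1],[0,0,0,0,0,0,1],[0,0,0,0,0,0,1],[0,0,0,0,0,0,1],[0,0,0,0,0,0,1],[0,0,0,0,0,0,1],[0,-4,0,0,0,0,1],[0,-8,0,0,0,0,1],[0,-10,0,0,0,0,1],[0,-10,0,0,0,0,1],[0,-10,0,0,0,0,1]])

```text
clock: 51.85
tcp_pos: [525.7, -156.8, 376.1]
tool_rot: [-0.706, -0.029, 0.029, 0.707]
wrist_force: [0.0, -0.2, -0.2]
grip_width: 86.2
```

```bash
python3 look.py f3c; python3 -c "
from h import *
cv2.imwrite('pics/sc2.png',viewer.read_camera('scene'));cv2.imwrite('pics/tp2.png',viewer.read_camera('top'))"; python3 g.py 420 -430 330 -1.45;python3 g.py 438 -404 330 -1.45
```

```text
[ 525.7 -156.8  376.1] 0.028 51.85
[-12.76   4.51 -26.37] [ 0.002  1.533 -0.002]
[-10.75   4.51 -23.93] [ 0.002  1.533 -0.002]
```

View pics/f3c.png

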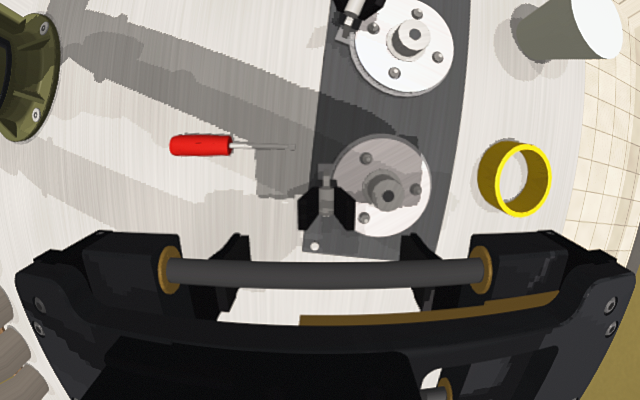

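View pics/sc2.png

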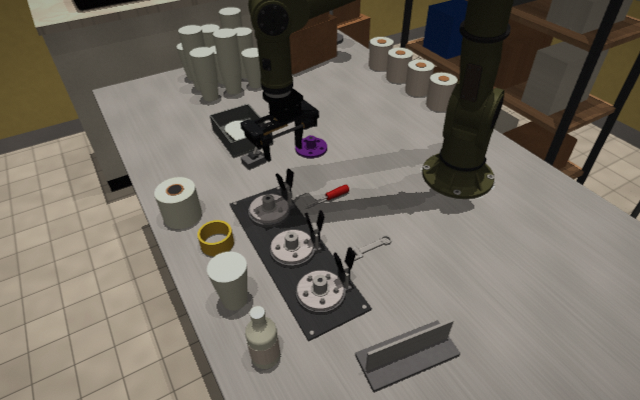

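```bash
python3 - <<'E'
from h import *
im=cv2.imread("pics/sc2.png"); x0,y0,x1,y1,f=235,155,395,315,5
g=cv2.resize(im[y0:y1,x0:x1],None,fx=f,fy=f,interpolation=cv2.INTER_CUBIC)
for (x,y,a) in [(587.7,-149.7,.083),(597,13,-.283),(602.9,170.3,-.093)]:
    ca,sa=np.cos(a),np.sin(a)
    for dx in(-23,23):
        P=[[x+(-62+dx)*ca-dy*sa,y+(-62+dx)*sa+dy*ca,123] for dy in(-13,13)]
        p=((proj("scene",P)-[x0,y0]+.5)*f).astype(int); cv2.line(g,tuple(map(int,p[0])),tuple(map(int,p[1])),(0,255,255),1)
cv2.imwrite("pics/chk.png",g[:600])
E
```

```text
(no output)
```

View pics/chk.png

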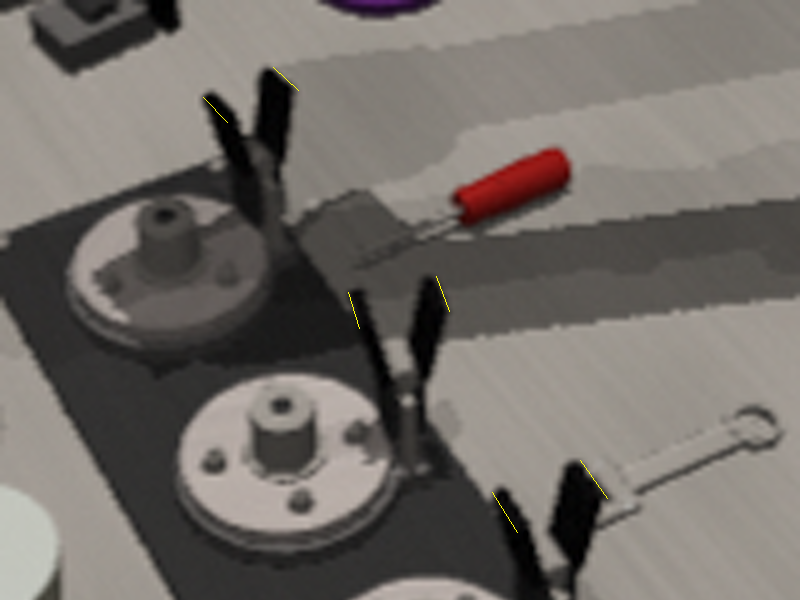

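```bash
python3 g.py 440 -404 350 -1.45
```

```text
[-10.56   2.51 -23.95] [ 0.002  1.533 -0.002]
```

play_rows(commands=[[-10.5,2.3,-24,0,1.53,0,0],[-10.5,2.3,-24,0,1.53,0,0],[-10.5,2.3,-24,0,1.53,0,0],[-10.5,2.3,-24,0,1.53,0,0],[-10.5,2.3,-24,0,1.53,0,0],[-10.5,2.3,-24,0,1.53,0,0],[-10.5,2.3,-24,0,1.53,0,0],[-10.5,2.3,-24,0,1.53,0,0],[-10.5,2.3,-24,0,1.53,0,0],[-10.5,2.3,-24,0,1.53,0,0],[-10.5,2.3,-24,0,1.53,0,0],[-10.5,2.3,-24,0,1.53,0,0]])

```text
clock: 53.2
tcp_pos: [441.1, -404.5, 352.5]
tool_rot: [0.531, -0.468, 0.467, -0.53]
wrist_force: [-0.9, -0.0, -0.3]
grip_width: 2.6
```

```bash
python3 g.py 442 -404 257 -1.45; python3 look.py lv
```

```text
[-0.03  9.55  0.11] [ 0.002  0.005 -0.001]
[ 441.1 -404.5  352.5] 0.022 53.2
```

View pics/lv.png

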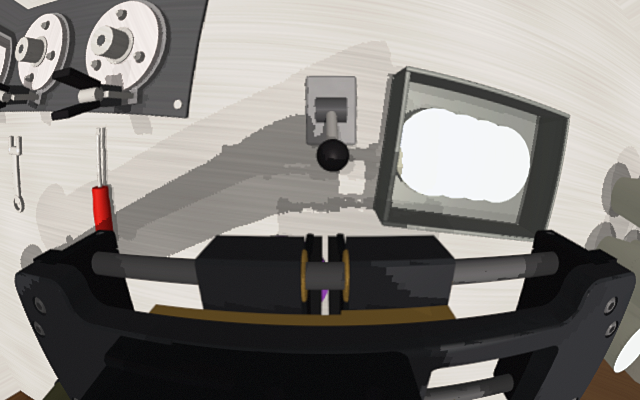

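play_rows(commands=[[0.3,5,0,0,0,0,0],[0.3,9.5,0,0,0,0,0],[0.3,9.5,0,0,0,0,0],[0.3,9.5,2,0,0,0,0],[0.3,9.5,4,0,0,0,0],[0.3,9.5,6,0,0,0,0],[0.3,9.5,8,0,0,0,0],[0.3,9.5,9,0,0,0,0],[0.3,9.5,9.3,0,0,0,0],[0.3,9.5,9.3,0,0,0,0]])

```text
clock: 54.25
tcp_pos: [533.8, -396.4, 259.3]
tool_rot: [-0.53, 0.468, -0.468, 0.53]
wrist_force: [0.4, -0.3, 0.3]
grip_width: 0.6
```

play_rows(commands=[[0,0,0.3,0,0,0,0],[0,0,0.6,0,0,0,0],[0,0,0.6,0,0,0,0]])

```text
clock: 54.55
tcp_pos: [539.6, -395.6, 258.5]
tool_rot: [0.53, -0.468, 0.468, -0.53]
wrist_force: [-0.5, -0.8, 0.1]
grip_width: 0.3
```

play_rows(commands=[[0,0,0.3,0,0,0,0],[0,0,0.5,0,0,0,0],[0,0,0.5,0,0,0,0]])

```text
clock: 54.85
tcp_pos: [541.9, -396.0, 258.2]
tool_rot: [0.531, -0.471, 0.467, -0.528]
wrist_force: [-7.8, 1.2, 3.1]
grip_width: 0.6
```

play_rows(commands=[[0,0,0.2,0,0,0,0],[0,0,0.2,0,0,0,0]])

```text
clock: 55.05
tcp_pos: [542.6, -396.1, 258.1]
tool_rot: [0.531, -0.472, 0.466, -0.528]
wrist_force: [-10.6, 1.5, 5.0]
grip_width: 0.3
```

play_rows(commands=[[0,0,-2,0,0,0,0],[0,-2,-4,0,0,0,0],[0,-7,-6,0,0,0,0],[0,-12,-8,0,0,0,0],[0,-15,-10,0,0,0,0],[0,-15,-10,0,0,0,0],[0,-15,-10,0,0,0,0]])

```text
clock: 55.75
tcp_pos: [447.4, -407.2, 409.4]
tool_rot: [-0.529, 0.467, -0.469, 0.531]
wrist_force: [-0.2, 1.5, -0.9]
grip_width: 0.6
```

```bash
python3 look.py lv2; python3 -c "
from h import *
cv2.imwrite('pics/sc3.png',viewer.read_camera('scene'));im=viewer.read_camera('top');cv2.imwrite('pics/tp3.png',im);crop(im,425,150,475,200,12,'pics/t_l4.png')"
```

```text
[ 447.4 -407.2  409.4] 0.044 55.75
```

View pics/lv2.png

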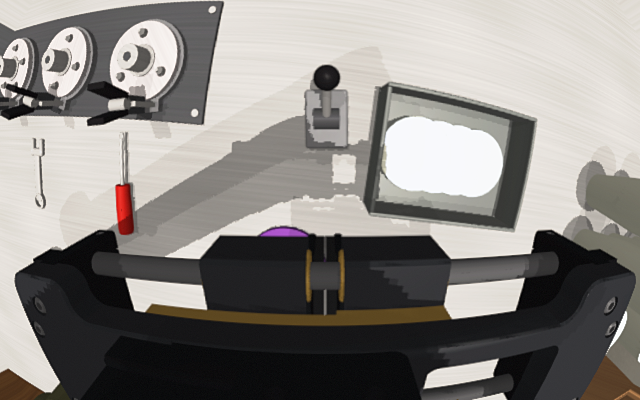

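View pics/t_l4.png

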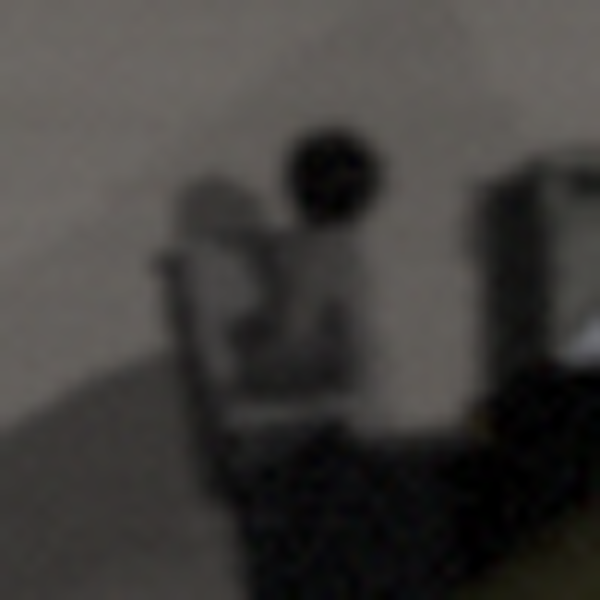

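View pics/sc3.png

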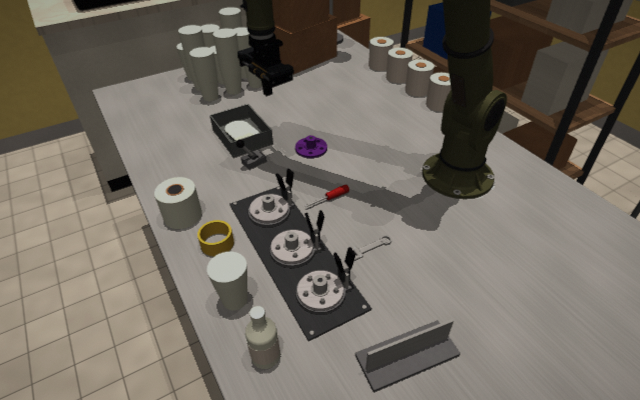

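```bash
python3 -c "
from rig import sign_off
print(sign_off())"
```

```text
the job is handed in; nothing more can be done
None
```

The job is done and handed in at about 56 s of the 210 s allowed; the hand-in gives no verdict, so what follows rests on my own checks.

- **Order:** I swung the lever to its unlocked stop, seated die3, die4 and die5 on their matching seats, put one rail clip on each seat's fin, then swung the lever to its locked stop. The purple look-alike was left alone.
- **Dies:** each stopped 20 mm above its bench height, as a die lying on its pad should. The overlays show every stud through its hole.
- **Clips:** each was pressed until the push registered (8 to 22 N). In the scene picture, the handle tops lie where a fully down clip should put them.
- **Lever:** it met its stop each way (7.6 N unlocked, 10.6 N locked). In the top picture, the knob ended a little past where it started, about 1 to 1.5 pixels from where I predicted it fully locked.
- **What disagreed:** seat overlays were off by 1 to 1.5 mm in some views. The arm often settled 1 to 3 mm from its target, which I corrected each time. The third clip was gripped about 7 mm higher than the others but still seated fully.
- **Not seen:** no die was knocked aside that I noticed. All three were where I first measured them when I picked them up.

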